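# Scan the new cartridge and stack it in the rack

## Robot

A 6-joint arm with a two-finger parallel gripper is mounted at the origin on a cart in front of the work surface, level with it; the furniture and walls round the work are solid. World frame = base frame: x ahead of the robot, y to its left, z up, the work surface at z = 0. Lengths are in m, angles in rad, forces in N, time in s.
With the tool pointing down it reaches from about 0.25 to 0.725 m from the base axis. Payload 9.7 kg.
Tool frame: the origin (TCP) lies at the very end of the fingers, on their centre line; the grasp point (between the pads) lies 19 mm behind it (ctrl.pinch_z is the distance from the TCP to the grasp point, in m); z points along the fingers, y is the direction in which the jaws open and shut (so a half turn about z gives the same grasp; the last joint's range is limited). The gripper opens to 85 mm and grips with 20 to 120 N. Pads are 22 mm wide; open, the fingers measure 114 mm over their backs; the gripper's body (76 mm by 85 mm) begins 54 mm behind the grasp point. The pads swing forward as they close: fully open they stand 13 mm farther back than shut.
Start: joints at [-1.264, 0.087, 0.176, 1.66, 0, 1.571], TCP at [0.166, -0.524, 0.231] pointing down, gripper open.
Joint ranges: [-3.13, 3.13], [-0.85, 1.81], [-1.15, 1.24], [-2.2, 2.28], [-1.44, 1.52], [-3.14, 3.14]. Speed limits (rad/s): [2.22, 2.22, 2.57, 3.14, 3.14, 3.14].

## Interface

Orientations are given as a 3x3 rotation matrix whose columns are the frame's x, y, z axes.
In Python, from rig import ctrl gives the robot as it stands.
- The arm moves only by the tool drive_tool, never from a script. Its argument "increments" is a list of rows, each an object of numbers: "x", "y", "z": the shift along the tool's x, y, z in mm; "yaw": the turn about the tool's z in degrees; "claw": the opening, from -1 (shut) to 1 (fully open), so that 0 is half open. A call has 1 to 8 rows; each row shifts and turns the commanded pose from where the row before left it, along the tool's axes as they then stand; what a row does not reach is not made up. A row lasts 1/12 s, in which the tool goes at most 41.7 mm and 7.16 degrees, less where a joint would pass 70% of its speed; a pose out of reach is approached as far as the arm can. A call is refused whole if a number of a shift passes 41.7 or a number of a turn 7.16, either way. A call with a gripper value outside its range is refused whole. The fingers move at their own pace and stop on an object; "squeeze" is the grip in N (left out, the last holds). Time passes only in rows, so rows that do not move let the fingers close. It gives the time, the measured TCP pose, the force and the opening at its end, in the units of the state.
- ctrl.read_state(): the state, without advancing time (a new reading comes with each control period).
- ctrl.get_image(name): name is "scene" or "top" or "wrist"; returns the picture (480x640x3 uint8, blue, green, red); there is no depth.
- ctrl.camera_info(name): a dict with "vfov" (degrees; the focal length in pixels is half the picture's height over the tangent of half this angle, whatever the lens; pixels are square), "cx", "cy" (the principal point, pixels), "cam_to_world" (4x4, takes a point from camera to world coordinates). Camera axes: x right, y up, looking along -z (the intrinsics and any distortion apply to the point x, -y, -z); pixel columns grow to the right and rows downward; lengths in m; the calibration is good to about 2 mm. The wrist camera is an equidistant fisheye: a pixel r from the principal point sees the ray r / f radians off the axis. A picture is of the moment at which its call begins: read the wrist's pose just before it. camera_info takes no time and is no camera call; for the wrist camera it gives the pose at the moment of the call.
- ctrl.close_job(): hands the job in, once; it reports no verdict.
The state is a dict: "time_s": time; "joint_positions": joint angles; "joint_velocities": joint speeds; "tau": joint torques, N m; "tool_pos": TCP position; "tool_rot": TCP orientation; "ft_force": force on the tool from outside, world axes, zero at the start; "torque": the same for the moment, N m; "finger_gap": finger opening in m.
Only numpy, scipy, OpenCV 4.12 (cv2) and the standard library are available. Lean on these libraries where they do the work, as an engineer would, in place of code of your own. Each camera call takes 0.05 s, during which the arm holds its last target. There are 200 camera calls.

## Task

Book the new sealant cartridge into stock: take the cordless label reader from its stand, point its window squarely at the barcode label of the cartridge in the wooden V-rest from about 10 cm away, without touching it, and hold still there for two seconds. Put the reader back in its stand the way it lay. Then lift the cartridge out of the V-rest and lay it gently, level and in line, in the groove on top of the two cartridges in the wooden rack, its nozzle pointing the same way as theirs, and leave the other things on the bench alone.

Things in the scene. Friction and masses are not known exactly. Their poses are not given: they have to be found in the camera images.
- reader_grip (a point): Centre of the handle of the cordless label reader (loose, 220 g): dark handle 124 x 34 x 28 mm, grey head 62 mm wide bent 45 degrees down at its front. x = along the handle to the head, y = across it (grip across this), z = up. Lies level in two yokes at x = -45 and +45 mm; the 70 mm between are free for fingers. The head's lowest point is 43 mm below this point.
- reader_eye (a point): Middle of the dark scanning window on the face of the reader's head; z = the direction in which it looks (forward along the handle and 45 degrees down). Seen from reader_grip, in its axes, it lies at x = +103, y = 0, z = -31 mm.
- reader_stand: Fixed grey stand, foot 150 x 78 x 8 mm, two U-shaped yokes 12 mm thick at x = -45 and +45 mm. Origin: centre of its underside; x = the way the reader's head points when put back, z up. Put back, the handle's centre is 69 mm above this origin, axes agreeing. Yokes carry the handle's underside at 55 mm; cheeks up to 67 mm, 43 mm apart.
- cartridge_centre (a point): Centre of the new sealant cartridge (loose, about 300 g): pale cylinder, 50 mm diameter, 165 mm long, with an 18 mm nozzle stub. Lies level in the V-rest, axis 57 mm above the bench. x = along the axis to the nozzle, y = level, across it, z = up. Grip across y here; the V-rest is open below the middle 90 mm, down to 12 mm above the bench.
- cartridge_label (a point): Middle of the white barcode label (62 mm along the axis, 37 mm round it) on the new cartridge's skin, 25 mm from its axis. z = straight out of the label; x = along the axis to the nozzle. In the V-rest it looks up and to the robot's side, 45 degrees from vertical, square to the axis.
- cartridge_nozzle (a point): Tip of the new cartridge's nozzle stub, on its axis 101 mm from its centre.
- rack: Fixed wooden rack: board 176 x 134 x 12 mm, two side rails (tops at 40 mm, 104 mm apart), holding two cartridges like the new one along x. Origin: centre of its underside; x = the way the nozzles there point, y across, z up. Home in the groove on top, the new cartridge's axis is 79 mm above the bench, over y = 0, its centre near x = +2 mm.
- stock_left_centre (a point): Centre of the loose cartridge lying in the rack at its +y side; x along its axis towards its nozzle. Same size as the new one; its axis lies 37 mm above the bench, its top 62 mm.
- stock_right_centre (a point): Centre of the loose cartridge lying in the rack at its -y side; as stock_left_centre.
- v_rest: Fixed wooden V-rest that holds the new cartridge: board 160 x 90 x 12 mm with two 20 mm thick vee blocks 116 mm apart, tops 47 mm above the bench. Origin: centre of the board's underside; x = along the cartridge.
- masking_tape: Bystander: roll of masking tape, 100 mm across, 25 mm high, lying flat. Origin at the centre of its underside.
- mix_cup: Bystander: pale mixing cup, 70 mm across, 76 mm high. Origin at the centre of its underside.
- pencil: Bystander: pencil lying on the bench, 136 mm long. Origin at its middle.

How it is judged:
On the way, in this order (a step that is already met when the one before it is completed fails the run):
1. the reader's window looks squarely at the label (label within 18 mm of the line of sight, 50 to 160 mm from the window, within 35 degrees of square) and is held still for 1 s (x of cartridge_label in the frame of reader_eye between -0.018 and 0.018 m and y of cartridge_label in the frame of reader_eye between -0.018 and 0.018 m and z of cartridge_label in the frame of reader_eye between 0.05 and 0.16 m and z of reader_eye in the frame of cartridge_label above 0.03 m and angle between the z axis of reader_eye and the z axis of cartridge_label, either way round below 0.61 rad and distance between cartridge_centre and v_rest below 0.064 m and linear speed of reader below 0.03 m/s and angular speed of reader below 0.25 rad/s), for 1 s.
2. the reader is back in its stand, released, with the cartridge still in the V-rest (x of reader_grip in the frame of reader_stand between -0.012 and 0.012 m and y of reader_grip in the frame of reader_stand between -0.007 and 0.007 m and z of reader_grip in the frame of reader_stand between 0.064 and 0.074 m and x of reader_eye in the frame of reader_stand above 0.08 m and distance between cartridge_centre and v_rest below 0.064 m and contact force between the fingers and reader below 0.1 N), for 0.2 s.
3. the cartridge is lifted clear of the V-rest (distance between cartridge_centre and v_rest above 0.09 m and height (world z) of cartridge_centre above 0.085 m), for 0.1 s.
At the end, for the whole second after the job is handed in: Cartridge at rest in the groove on the two below (within 6 mm across and in height, 20 mm along, 7 degrees), nozzle their way; those two moved under 20 mm, on the rack's board; reader in its stand (12 mm along, 7 across, 5 in height), head the right way (x of cartridge_centre in the frame of rack between -0.018 and 0.022 m and y of cartridge_centre in the frame of rack between -0.006 and 0.006 m and z of cartridge_centre in the frame of rack between 0.073 and 0.085 m and angle between the x axis of cartridge_centre and the x axis of rack, either way round below 0.12 rad and x of cartridge_nozzle in the frame of rack above 0.05 m and linear speed of cartridge below 0.02 m/s and z of each of stock_left_centre, stock_right_centre in the frame of rack below 0.041 m and distance of each of stock_left_centre, stock_right_centre from where it was at the start of the episode below 0.02 m and x of reader_grip in the frame of reader_stand between -0.012 and 0.012 m and y of reader_grip in the frame of reader_stand between -0.007 and 0.007 m and z of reader_grip in the frame of reader_stand between 0.064 and 0.074 m and x of reader_eye in the frame of reader_stand above 0.08 m); the robot touches nothing.
It fails at once if the reader touches the cartridge (contact force between reader and cartridge above 0.5 N).
It fails at once if the cartridge is dropped or pressed hard onto those below (over 30 N) (contact force between cartridge and stock_left above 30 N or contact force between cartridge and stock_right above 30 N).
It fails at once if tape, cup or pencil is moved more than 30 mm (distance of any of masking_tape, mix_cup, pencil from where it was at the start of the episode above 0.03 m).
It also fails if it takes over 64 s, if anything falls off the work surface, if the arm or the gripper's body presses on something with over 40 N, if the wrist force passes 120 N, or if a joint passes its speed limit or range.

## Working session

There is one attempt and no reset: what is moved stays moved. The work goes in short steps, Python scripts to look and compute and a tool call to move; the robot and the scene stay as the last step left them, time stands still between calls to the robot, and variables do not carry over. Pictures are saved under pics/ and viewed, about 8 in all and at most 12, crops included, and the job is handed in when it is done.

Besides the shell and the picture viewer there is one more tool, called as name([rows], argument=value, ...), one row to a line, values as JSON. drive_tool: Moves the arm, as the interface text tells. Its arguments: {"type":"object","properties":{"increments":{"type":"array"},"squeeze":{"type":"number"}},"required":["increments"]}

```bash
mkdir -p pics; ls; python3 - <<'E'
from rig import ctrl
import cv2,numpy as np
np.set_printoptions(precision=4,suppress=True)
for n in("top","scene"):
    im=ctrl.get_image(n); cv2.imwrite(f"pics/{n}0.png",im)
    print(n,ctrl.camera_info(n))
s=ctrl.read_state(); print(s['tool_pos'],s['tool_rot'],s['finger_gap'],s['time_s'],ctrl.pinch_z)
E
```

```text
pics
top {'vfov': 50.40260287945157, 'cx': 319.7961629616374, 'cy': 240.87413560290744, 'cam_to_world': array([[ 0.0104,  0.9941, -0.1078,  0.4919],
       [-0.9996,  0.0074, -0.0285, -0.1685],
       [-0.0275,  0.1081,  0.9938,  1.1063],
       [ 0.    ,  0.    ,  0.    ,  1.    ]])}
scene {'vfov': 42.773940120718166, 'cx': 309.9894313563587, 'cy': 239.60009172133533, 'cam_to_world': array([[-0.8909,  0.3455, -0.2948,  0.2018],
       [-0.4539, -0.6956,  0.5569,  0.546 ],
       [-0.0127,  0.63  ,  0.7765,  1.0654],
       [ 0.    ,  0.    ,  0.    ,  1.    ]])}
[ 0.166  -0.5241  0.2306] [[ 0.9533  0.302  -0.0003]
 [ 0.302  -0.9533  0.0011]
 [ 0.     -0.0012 -1.    ]] 0.08549436782123498 0.1 0.0187
```

View pics/top0.png

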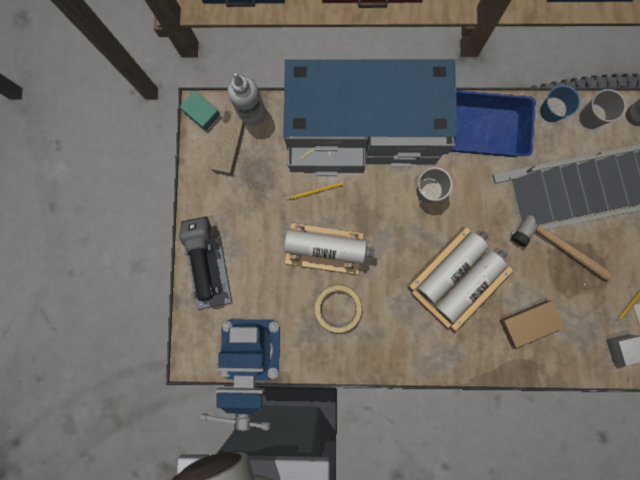

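View pics/scene0.png

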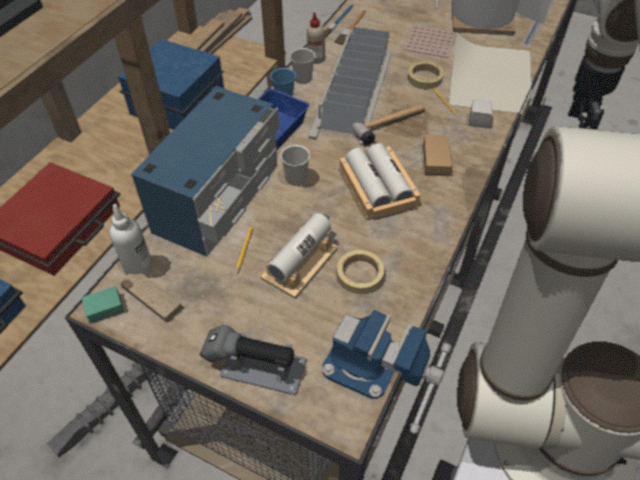

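The top view shows the reader at about (203,265) with its head up. The cartridge is at (326,248) with its nozzle right at (372,258). The rack is at (462,278) with nozzles to the upper right. The tape (338,309), pencil (316,190) and cup (434,188) are close by, and the vise is at (245,345).

```bash
cat > h.py <<'E'
from rig import ctrl
import cv2,numpy as np
np.set_printoptions(precision=4,suppress=True)
def on_plane(info,uv,z):
    """cast pixels onto the world plane at height z"""
    uv=np.atleast_2d(uv).astype(float); f=240/np.tan(np.radians(info['vfov']/2))
    p=(uv-[info['cx'],info['cy']])/f
    if info.get('fish'):
        r=np.linalg.norm(p,axis=1,keepdims=True)+1e-9
        d=np.c_[p/r*np.sin(r),np.cos(r)]
    else: d=np.c_[p,np.ones(len(p))]
    T=np.array(info['cam_to_world']); d=(d*[1,-1,-1])@T[:3,:3].T; o=T[:3,3]
    return o+d*((z-o[2])/d[:,2])[:,None]
def blobs(im,lo,hi,box,n=3,amin=40,op=3):
    x0,y0,x1,y1=box; hsv=cv2.cvtColor(im,cv2.COLOR_BGR2HSV)[y0:y1,x0:x1]
    m=cv2.inRange(hsv,np.array(lo),np.array(hi))
    m=cv2.morphologyEx(m,cv2.MORPH_CLOSE,np.ones((5,5),np.uint8))
    if op: m=cv2.morphologyEx(m,cv2.MORPH_OPEN,np.ones((op,op),np.uint8))
    cs,_=cv2.findContours(m,cv2.RETR_EXTERNAL,cv2.CHAIN_APPROX_NONE)
    cs=sorted([c for c in cs if cv2.contourArea(c)>amin],key=cv2.contourArea)[::-1][:n]
    return [c.reshape(-1,2)+[x0,y0] for c in cs],m
def rect(pts):
    """min-area rectangle of plane points (m): centre, long side, short side, long-axis angle deg"""
    (c,(w,h),a)=cv2.minAreaRect((pts[:,:2]*1000).astype(np.float32))
    if w<h: w,h,a=h,w,a+90
    return np.array(c),w,h,(a+90)%180-90
E
python3 - <<'E'
from h import *
im=cv2.imread('pics/top0.png'); I=ctrl.camera_info('top')
for nm,lo,hi,box,z in [('handle',(0,0,0),(180,255,48),(180,235,235,310),.069),
 ('cart',(0,0,135),(180,40,255),(280,222,380,275),.057),
 ('stock',(0,0,135),(180,40,255),(405,222,520,335),.037),
 ('stand',(95,20,80),(130,90,200),(175,225,240,312),.008),
 ('tape',(15,50,150),(35,140,255),(305,280,370,340),.025)]:
    for c in blobs(im,lo,hi,box)[0]: print(nm,c.min(0),c.max(0),*rect(on_plane(I,c,z)))
big=np.hstack([cv2.resize(im[210:320,165:275],(400,400),interpolation=cv2.INTER_CUBIC),cv2.resize(im[222:332,410:520],(400,400),interpolation=cv2.INTER_CUBIC)])
cv2.imwrite('pics/crop1.png',big)
E
```

```text
handle [188 241] [220 300] [541.4351  96.6649] 118.42047882080078 53.26939392089844 13.222952842712402
cart [284 229] [365 259] [ 599.3711 -148.4107] 168.48928833007812 46.471527099609375 82.06444549560547
stock [439 252] [505 319] [ 518.1422 -456.1525] 167.49392700195312 44.37025451660156 -43.5280876159668
stock [420 233] [486 300] [ 558.5521 -417.3587] 166.93881225585938 45.374671936035156 -44.37093734741211
stand [218 252] [228 290] [543.3616  73.7764] 84.34423065185547 13.88215446472168 11.229524612426758
stand [197 301] [208 308] [471.544  114.1125] 24.042577743530273 14.951796531677246 -89.36888843774796
tape [315 286] [360 331] [ 466.8337 -176.1798] 94.59185028076172 93.78935241699219 -89.3463259935379
```

View pics/crop1.png

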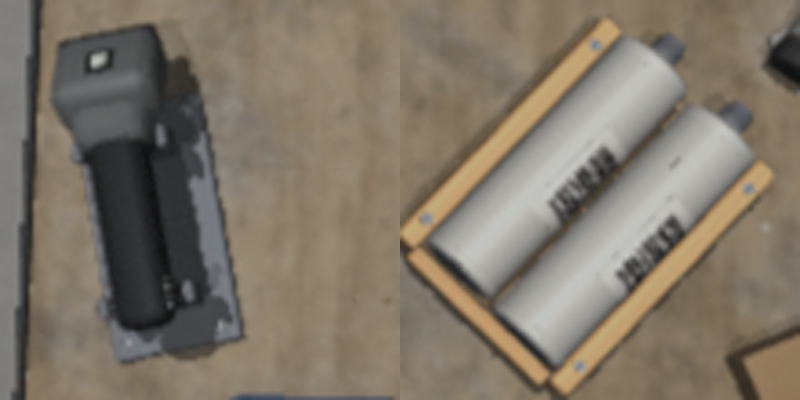

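Crop view: the handle runs from about (147,325) at the rear to (122,145) at the front, with the head pointing up. The rack's nozzles point up-right, and its rails look clean. Next I plan the hover over the reader.

```bash
cat >> h.py <<'E'
def psi(R): return np.degrees(np.arctan2(R[1,0],R[0,0]))
def plan(p,ps,vmax=34,wmax=7,n=None,claw=None,nd=0):
    """rows from the measured pose to TCP p (m), heading ps (deg) of tool x, tool down"""
    s=ctrl.read_state(); a=psi(s['tool_rot']); d=(np.array(p)-s['tool_pos'])*1000
    n=n or int(max(np.ceil(np.linalg.norm(d)/vmax),np.ceil(abs(ps-a)/wmax),1))
    print('from',s['tool_pos'],round(a,1),'t',s['time_s'],'n',n)
    rows=[]; cur=np.zeros(3); y=0.
    for k in range(n):
        t=np.radians(a-y); R=np.array([[np.cos(t),np.sin(t),0],[np.sin(t),-np.cos(t),0],[0,0,-1]])
        v=np.round(R.T@(d*(k+1)/n-cur),nd); cur+=R@v
        w=round(-(ps-a)*(k+1)/n-y,1); y+=w
        r={"x":v[0],"y":v[1],"z":v[2],"yaw":w}
        if claw is not None: r["claw"]=claw
        rows.append({q:(int(x) if x==int(x) else round(float(x),1)) for q,x in r.items() if x!=0 or q=="claw"})
    import json
    for i in range(0,n,8): print(json.dumps(rows[i:i+8]).replace(' ',''))
E
python3 - <<'E'
from h import *
I=ctrl.camera_info('top')
a,b=on_plane(I,[(205.4,299.4),(198.5,249.9)],.069)
print(a,b,np.degrees(np.arctan2(b[1]-a[1],b[0]-a[0])))
d=(b-a)/np.linalg.norm(b-a); c=a+.062*d; print(c)
plan([c[0]-.02,c[1],.22],193)
E
```

```text
[0.483  0.0928 0.069 ] [0.584  0.1106 0.069 ] 10.000578323994986
[0.5441 0.1035 0.069 ]
from [ 0.166  -0.5241  0.2306] 17.6 t 0.1 n 26
[{"x":20,"y":-19,"yaw":-6.7},{"x":23,"y":-16,"z":1,"yaw":-6.8},{"x":24,"y":-14,"yaw":-6.7},{"x":26,"y":-10,"z":1,"yaw":-6.8},{"x":27,"y":-8,"yaw":-6.7},{"x":27,"y":-4,"yaw":-6.8},{"x":28,"y":-1,"z":1,"yaw":-6.7},{"x":28,"y":2,"yaw":-6.8}]
[{"x":27,"y":5,"z":1,"yaw":-6.7},{"x":26,"y":9,"yaw":-6.8},{"x":26,"y":11,"z":1,"yaw":-6.7},{"x":23,"y":15,"yaw":-6.8},{"x":22,"y":17,"yaw":-6.7},{"x":20,"y":20,"z":1,"yaw":-6.8},{"x":17,"y":22,"yaw":-6.7},{"x":15,"y":23,"z":1,"yaw":-6.8}]
[{"x":11,"y":25,"yaw":-6.7},{"x":9,"y":27,"yaw":-6.7},{"x":5,"y":27,"z":1,"yaw":-6.8},{"x":2,"y":28,"yaw":-6.7},{"x":-1,"y":28,"z":1,"yaw":-6.8},{"x":-4,"y":27,"yaw":-6.7},{"x":-8,"y":27,"yaw":-6.8},{"x":-10,"y":26,"z":1,"yaw":-6.7}]
[{"x":-14,"y":24,"yaw":-6.8},{"x":-16,"y":22,"z":1,"yaw":-6.7}]
```

drive_tool([
  {"x": 20,"y": -19,"yaw": -6.7},
  {"x": 23,"y": -16,"z": 1,"yaw": -6.8},
  {"x": 24,"y": -14,"yaw": -6.7},
  {"x": 26,"y": -10,"z": 1,"yaw": -6.8},
  {"x": 27,"y": -8,"yaw": -6.7},
  {"x": 27,"y": -4,"yaw": -6.8},
  {"x": 28,"y": -1,"z": 1,"yaw": -6.7},
  {"x": 28,"y": 2,"yaw": -6.8},
])

```text
schema error: expected keys x, y, z, yaw, claw
```

drive_tool([
  {"x": 27,"y": 5,"z": 1,"yaw": -6.7},
  {"x": 26,"y": 9,"yaw": -6.8},
  {"x": 26,"y": 11,"z": 1,"yaw": -6.7},
  {"x": 23,"y": 15,"yaw": -6.8},
  {"x": 22,"y": 17,"yaw": -6.7},
  {"x": 20,"y": 20,"z": 1,"yaw": -6.8},
  {"x": 17,"y": 22,"yaw": -6.7},
  {"x": 15,"y": 23,"z": 1,"yaw": -6.8},
])

```text
schema error: expected keys x, y, z, yaw, claw
```

drive_tool([
  {"x": 11,"y": 25,"yaw": -6.7},
  {"x": 9,"y": 27,"yaw": -6.7},
  {"x": 5,"y": 27,"z": 1,"yaw": -6.8},
  {"x": 2,"y": 28,"yaw": -6.7},
  {"x": -1,"y": 28,"z": 1,"yaw": -6.8},
  {"x": -4,"y": 27,"yaw": -6.7},
  {"x": -8,"y": 27,"yaw": -6.8},
  {"x": -10,"y": 26,"z": 1,"yaw": -6.7},
])

```text
schema error: expected keys x, y, z, yaw, claw
```

drive_tool([
  {"x": -14,"y": 24,"yaw": -6.8},
  {"x": -16,"y": 22,"z": 1,"yaw": -6.7},
  {},
  {},
])

```text
schema error: expected keys x, y, z, yaw, claw
```

```bash
python3 - <<'E'
from h import *
s=ctrl.read_state(); I=ctrl.camera_info('wrist'); print(I); im=ctrl.get_image('wrist'); cv2.imwrite('pics/w1.png',im)
np.save('pics/w1.npy',I['cam_to_world'])
print(s['tool_pos'],psi(s['tool_rot']),s['time_s'],s['joint_positions'])
E
```

```text
{'vfov': 65.70646984690485, 'cx': 316.5355595774748, 'cy': 246.9713506285748, 'cam_to_world': array([[ 0.3021,  0.9176,  0.2582,  0.2301],
       [-0.9533,  0.2912,  0.0803, -0.5025],
       [-0.0015, -0.2704,  0.9627,  0.3725],
       [ 0.    ,  0.    ,  0.    ,  1.    ]])}
[ 0.166  -0.5241  0.2306] 17.57782006427701 0.1 [-1.264   0.0874  0.1752  1.6598  0.      1.5708]
```

View pics/w1.png

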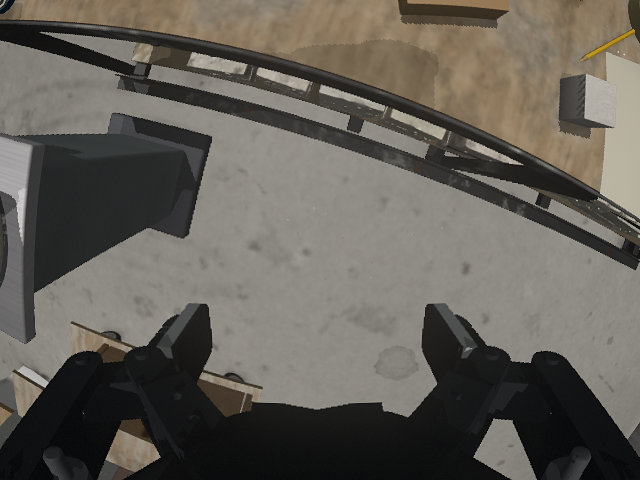

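All five keys are required in each row, and nothing has moved. Resending with full rows.

```bash
sed -i 's/ if x!=0 or q=="claw"})/})/; s/if claw is not None: r\["claw"\]=claw/r["claw"]=1 if claw is None else claw/' h.py; python3 -c "
from h import *
plan([.524,.1035,.22],192)"
```

```text
from [ 0.1661 -0.5242  0.2308] 17.6 t 0.15 n 25
[{"x":21,"y":-20,"z":0,"yaw":-7,"claw":1},{"x":24,"y":-16,"z":1,"yaw":-7,"claw":1},{"x":25,"y":-14,"z":0,"yaw":-6.9,"claw":1},{"x":27,"y":-11,"z":1,"yaw":-7,"claw":1},{"x":28,"y":-8,"z":0,"yaw":-7,"claw":1},{"x":28,"y":-3,"z":1,"yaw":-7,"claw":1},{"x":29,"y":-1,"z":0,"yaw":-6.9,"claw":1},{"x":29,"y":3,"z":0,"yaw":-7,"claw":1}]
[{"x":28,"y":7,"z":1,"yaw":-7,"claw":1},{"x":27,"y":10,"z":0,"yaw":-7,"claw":1},{"x":26,"y":13,"z":1,"yaw":-6.9,"claw":1},{"x":24,"y":16,"z":0,"yaw":-7,"claw":1},{"x":22,"y":19,"z":1,"yaw":-7,"claw":1},{"x":19,"y":22,"z":0,"yaw":-7,"claw":1},{"x":17,"y":23,"z":0,"yaw":-7,"claw":1},{"x":13,"y":26,"z":1,"yaw":-6.9,"claw":1}]
[{"x":11,"y":27,"z":0,"yaw":-7,"claw":1},{"x":7,"y":28,"z":1,"yaw":-7,"claw":1},{"x":4,"y":28,"z":0,"yaw":-7,"claw":1},{"x":0,"y":29,"z":1,"yaw":-6.9,"claw":1},{"x":-4,"y":29,"z":0,"yaw":-7,"claw":1},{"x":-7,"y":28,"z":0,"yaw":-7,"claw":1},{"x":-10,"y":27,"z":1,"yaw":-7,"claw":1},{"x":-13,"y":26,"z":0,"yaw":-6.9,"claw":1}]
[{"x":-17,"y":23,"z":1,"yaw":-7,"claw":1}]
```

drive_tool([
  {"x": 21,"y": -20,"z": 0,"yaw": -7,"claw": 1},
  {"x": 24,"y": -16,"z": 1,"yaw": -7,"claw": 1},
  {"x": 25,"y": -14,"z": 0,"yaw": -6.9,"claw": 1},
  {"x": 27,"y": -11,"z": 1,"yaw": -7,"claw": 1},
  {"x": 28,"y": -8,"z": 0,"yaw": -7,"claw": 1},
  {"x": 28,"y": -3,"z": 1,"yaw": -7,"claw": 1},
  {"x": 29,"y": -1,"z": 0,"yaw": -6.9,"claw": 1},
  {"x": 29,"y": 3,"z": 0,"yaw": -7,"claw": 1},
])

```text
time_s: 0.82
tool_pos: [0.2806, -0.3221, 0.2281]
tool_rot: [[0.281, 0.96, -0.0], [0.96, -0.281, 0.0], [0.0, -0.0, -1.0]]
ft_force: [1.0, -0.2, -0.4]
finger_gap: 0.0851
```

drive_tool([
  {"x": 28,"y": 7,"z": 1,"yaw": -7,"claw": 1},
  {"x": 27,"y": 10,"z": 0,"yaw": -7,"claw": 1},
  {"x": 26,"y": 13,"z": 1,"yaw": -6.9,"claw": 1},
  {"x": 24,"y": 16,"z": 0,"yaw": -7,"claw": 1},
  {"x": 22,"y": 19,"z": 1,"yaw": -7,"claw": 1},
  {"x": 19,"y": 22,"z": 0,"yaw": -7,"claw": 1},
  {"x": 17,"y": 23,"z": 0,"yaw": -7,"claw": 1},
  {"x": 13,"y": 26,"z": 1,"yaw": -6.9,"claw": 1},
])

```text
time_s: 1.48
tool_pos: [0.3959, -0.1215, 0.2244]
tool_rot: [[-0.636, 0.771, 0.0], [0.771, 0.636, -0.0], [-0.0, 0.0, -1.0]]
ft_force: [0.6, 0.0, -0.3]
finger_gap: 0.0852
```

drive_tool([
  {"x": 11,"y": 27,"z": 0,"yaw": -7,"claw": 1},
  {"x": 7,"y": 28,"z": 1,"yaw": -7,"claw": 1},
  {"x": 4,"y": 28,"z": 0,"yaw": -7,"claw": 1},
  {"x": 0,"y": 29,"z": 1,"yaw": -6.9,"claw": 1},
  {"x": -4,"y": 29,"z": 0,"yaw": -7,"claw": 1},
  {"x": -7,"y": 28,"z": 0,"yaw": -7,"claw": 1},
  {"x": -10,"y": 27,"z": 1,"yaw": -7,"claw": 1},
  {"x": -13,"y": 26,"z": 0,"yaw": -6.9,"claw": 1},
])

```text
time_s: 2.15
tool_pos: [0.5096, 0.0799, 0.2209]
tool_rot: [[-0.996, -0.093, -0.001], [-0.093, 0.996, -0.0], [0.001, -0.0, -1.0]]
ft_force: [0.8, -0.4, 0.3]
finger_gap: 0.0858
```

drive_tool([
  {"x": -17,"y": 23,"z": 1,"yaw": -7,"claw": 1},
  {"x": 0,"y": 0,"z": 0,"yaw": 0,"claw": 1},
  {"x": 0,"y": 0,"z": 0,"yaw": 0,"claw": 1},
  {"x": 0,"y": 0,"z": 0,"yaw": 0,"claw": 1},
])

```text
time_s: 2.48
tool_pos: [0.5239, 0.1027, 0.22]
tool_rot: [[-0.978, -0.206, -0.001], [-0.206, 0.978, -0.0], [0.001, -0.0, -1.0]]
ft_force: [0.0, -0.0, 0.4]
finger_gap: 0.0854
```

```bash
cat >> h.py <<'E'
def look(name):
    s=ctrl.read_state(); I=ctrl.camera_info('wrist'); I['fish']=1; im=ctrl.get_image('wrist')
    cv2.imwrite(f'pics/{name}.png',im); np.save(f'pics/{name}.npy',I,allow_pickle=True)
    print(s['tool_pos'],psi(s['tool_rot']),s['tool_rot'][:,2],s['time_s'],s['finger_gap'],s['ft_force']); return im,I
E
python3 -c "
from h import *
look('w2')"
```

```text
[0.5239 0.1027 0.22  ] -168.08694999192466 [-0.0009 -0.0004 -1.    ] 2.4833 0.08538121622617964 [ 0.0016 -0.0227  0.4065]
```

View pics/w2.png

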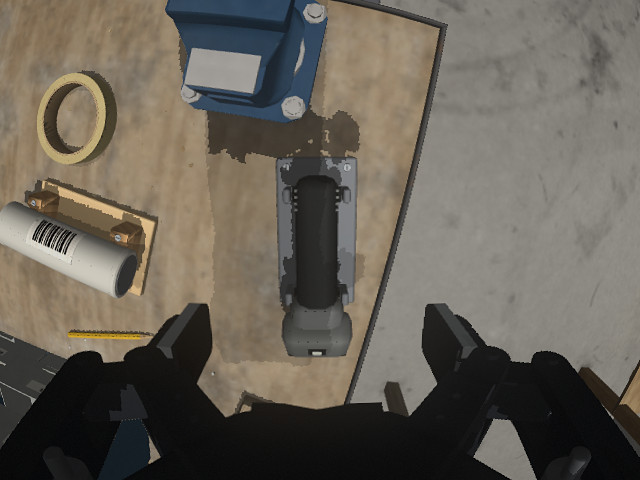

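The wrist view shows the handle centred at about (317,240), its rear end at row ~178, the foot's rear edge at row ~157 (columns 278–355), and the cartridge barcode at (53,238). Now measuring these.

```bash
python3 - <<'E'
from h import *
im=cv2.imread('pics/w2.png'); I=np.load('pics/w2.npy',allow_pickle=True).item()
g=cv2.cvtColor(im,cv2.COLOR_BGR2GRAY)
for r in (200,215,230,245,260,275): # handle edges: darkest run
    row=g[r,285:352]; print(r,[int(x) for x in row[::3]])
print('foot col317',[int(x) for x in g[148:190:2,300]])
for r in (180,220,260): print('footrow',r,[int(x) for x in g[r,268:296:2]],[int(x) for x in g[r,342:366:2]])
# barcode dark bars
cs,_=blobs(im,(0,0,0),(180,255,70),(20,205,90,270),n=2,op=0)
for c in cs:
    b=cv2.minAreaRect(c.astype(np.float32)); print('bar',b); print(on_plane(I,cv2.boxPoints(b),.0747)[:, :2], on_plane(I,[b[0]],.0747))
E
```

```text
200 [100, 93, 50, 26, 31, 35, 40, 42, 43, 42, 43, 44, 44, 44, 50, 45, 41, 33, 38, 97, 111, 120, 127]
215 [105, 104, 103, 52, 30, 35, 38, 41, 43, 43, 43, 43, 43, 52, 49, 43, 40, 31, 132, 129, 129, 129, 130]
230 [104, 105, 46, 53, 30, 34, 36, 40, 41, 42, 43, 43, 50, 51, 47, 44, 37, 31, 131, 128, 129, 129, 129]
245 [105, 104, 100, 52, 29, 33, 35, 38, 39, 42, 42, 42, 49, 50, 46, 42, 38, 29, 128, 128, 127, 127, 128]
260 [51, 50, 51, 53, 27, 33, 34, 38, 40, 40, 42, 43, 43, 49, 46, 42, 35, 29, 110, 109, 107, 108, 109]
275 [50, 51, 52, 51, 27, 32, 35, 36, 39, 40, 41, 42, 42, 44, 40, 38, 36, 29, 108, 108, 108, 109, 109]
foot col317 [58, 85, 59, 61, 58, 49, 53, 53, 52, 52, 52, 52, 52, 52, 53, 42, 25, 31, 32, 33, 33]
footrow 180 [124, 124, 123, 126, 88, 96, 105, 54, 52, 53, 53, 52, 53, 52] [134, 131, 130, 131, 131, 131, 127, 96, 121, 120, 123, 124]
footrow 220 [120, 120, 119, 121, 124, 83, 106, 105, 105, 105, 105, 97, 51, 54] [129, 129, 128, 130, 130, 130, 119, 111, 149, 149, 146, 144]
footrow 260 [115, 116, 115, 115, 114, 88, 97, 97, 50, 51, 50, 51, 51, 53] [109, 108, 107, 108, 109, 109, 86, 121, 116, 114, 117, 123]
bar ((50.41752624511719, 228.68557739257812), (74.83101654052734, 34.217166900634766), 23.962491989135742)
[[ 0.5811 -0.2093]
 [ 0.5447 -0.187 ]
 [ 0.5589 -0.0961]
 [ 0.5928 -0.112 ]] [[ 0.569  -0.1473  0.0747]]
```

```bash
python3 - <<'E'
from h import *
im=cv2.imread('pics/w2.png'); I=np.load('pics/w2.npy',allow_pickle=True).item()
tp=np.array([.5239,.1027]); h=np.radians(11.9); e=np.array([np.cos(h),np.sin(h)]); l=np.array([-e[1],e[0]])
for nm,uv,z in [('handle ctr r200/275',[(316.3,200),(316.5,275)],.072),('handle rear top',[(316.5,178)],.083),('handle rear mid',[(316.5,178)],.069),('foot rear',[(317,157.5)],.008),('foot L/R r260',[(277.5,260),(354.5,260)],.008),('foot L/R r180',[(276,180),(356,180)],.008),('head front',[(316.5,356)],.07),
 ('label stripes',[(53,238)],.0747)]:
    p=on_plane(I,uv,z)[:,:2]; print(nm,p.tolist(), [( (q-tp)@e, (q-tp)@l) for q in p])
c=im[190:310,0:160]; cv2.imwrite('pics/crop2.png',cv2.resize(c,(800,600),interpolation=cv2.INTER_CUBIC))
E
```

```text
handle ctr r200/275 [[0.49741063399898244, 0.09836432877276012], [0.5584220380611563, 0.11140213381788527]] [(np.float64(-0.02681411619520588), np.float64(0.0012197248856115335)), (np.float64(0.03557454084199649), np.float64(0.001396527393726609))]
handle rear top [[0.47945339988242563, 0.09473629035950507]] [(np.float64(-0.045133547831425855), np.float64(0.001372513532928226))]
handle rear mid [[0.48061203242271044, 0.09497888898101742]] [(np.float64(-0.04394979062919857), np.float64(0.0013709835847079107))]
foot rear [[0.4663975765289354, 0.0924521535431589]] [(np.float64(-0.058379786862266816), np.float64(0.0018296305542204873))]
foot L/R r260 [[0.5735057806846618, 0.0746472048664806], [0.5575724497529323, 0.1501114724342931]] [(np.float64(0.042755098344323936), np.float64(-0.03767883169241273)), (np.float64(0.04272523868540055), np.float64(0.03944915170224874))]
foot L/R r180 [[0.4952733008443387, 0.058555040895181765], [0.47951635076599125, 0.13326509240783313]] [(np.float64(-0.0371143576691967), np.float64(-0.03729329395102767)), (np.float64(-0.03712714958555332), np.float64(0.039060311786759394))]
head front [[0.636743498589406, 0.12793146343124837]] [(np.float64(0.11562121064325906), np.float64(0.0014204119708092799))]
label stripes [[0.5777480279820087, -0.1437429193879351]] [(np.float64(0.0018732177712510888), np.float64(-0.2522502996810528))]
```

View pics/crop2.png

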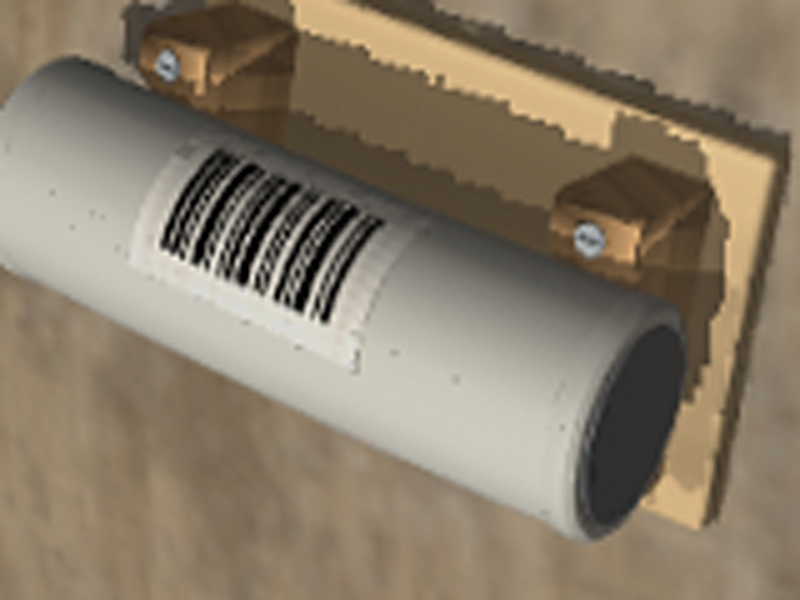

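The crop shows the barcode label centred at about (280,250) in the crop, i.e. (56,240), near the middle of the cartridge's length. Moving down onto the handle.

drive_tool([
  {"x": -9,"y": 0.7,"z": 20,"yaw": 0,"claw": 1},
  {"x": -8,"y": 0.6,"z": 35,"yaw": 0,"claw": 1},
  {"x": 0,"y": 0,"z": 35,"yaw": 0,"claw": 1},
  {"x": 0,"y": 0,"z": 30,"yaw": 0,"claw": 1},
  {"x": 0,"y": 0,"z": 25,"yaw": 0,"claw": 1},
  {"x": 0,"y": 0,"z": 15,"yaw": 0,"claw": 1},
  {"x": 0,"y": 0,"z": 10,"yaw": 0,"claw": 1},
  {"x": 0,"y": 0,"z": 0,"yaw": 0,"claw": 1},
])

```text
time_s: 3.2
tool_pos: [0.5393, 0.1067, 0.0486]
tool_rot: [[-0.979, -0.206, -0.003], [-0.206, 0.979, -0.001], [0.003, -0.0, -1.0]]
ft_force: [0.0, 0.1, -0.5]
finger_gap: 0.0853
```

drive_tool([
  {"x": 0,"y": 0,"z": 0,"yaw": 0,"claw": -1},
  {"x": 0,"y": 0,"z": 0,"yaw": 0,"claw": -1},
  {"x": 0,"y": 0,"z": 0,"yaw": 0,"claw": -1},
  {"x": 0,"y": 0,"z": 0,"yaw": 0,"claw": -1},
  {"x": 0,"y": 0,"z": 0,"yaw": 0,"claw": -1},
  {"x": 0,"y": 0,"z": 0,"yaw": 0,"claw": -1},
  {"x": 0,"y": 0,"z": 0,"yaw": 0,"claw": -1},
  {"x": 0,"y": 0,"z": 0,"yaw": 0,"claw": -1},
], squeeze=60)

```text
time_s: 3.87
tool_pos: [0.5413, 0.1078, 0.0516]
tool_rot: [[-0.978, -0.207, 0.002], [-0.207, 0.978, 0.0], [-0.002, -0.0, -1.0]]
ft_force: [-0.7, -1.6, 6.0]
finger_gap: 0.0334
```

drive_tool([
  {"x": 0,"y": 0,"z": -5,"yaw": 0,"claw": -1},
  {"x": 0,"y": 0,"z": -15,"yaw": 0,"claw": -1},
  {"x": 0,"y": 0,"z": -25,"yaw": 0,"claw": -1},
  {"x": 0,"y": 0,"z": -35,"yaw": 0,"claw": -1},
  {"x": 0,"y": 0,"z": -35,"yaw": 0,"claw": -1},
  {"x": 0,"y": 0,"z": -30,"yaw": 0,"claw": -1},
  {"x": 0,"y": 0,"z": -20,"yaw": 0,"claw": -1},
  {"x": 0,"y": 0,"z": -5,"yaw": 0,"claw": -1},
])

```text
time_s: 4.53
tool_pos: [0.5414, 0.108, 0.2244]
tool_rot: [[-0.978, -0.208, 0.005], [-0.208, 0.978, 0.001], [-0.005, 0.0, -1.0]]
ft_force: [0.6, -0.7, -1.1]
finger_gap: 0.0329
```

```bash
python3 -c "
from h import *
s=ctrl.read_state();print(s['ft_force'],s['torque'],s['finger_gap'],s['tool_rot'])
plan([.4085,-.120,.22],-188,vmax=22,claw=-1)"
```

```text
[ 0.5878 -0.6817 -1.0863] [ 0.0038 -0.0148  0.0184] 0.03294439174457859 [[-0.9782 -0.2076  0.0048]
 [-0.2076  0.9782  0.0011]
 [-0.0049  0.     -1.    ]]
from [0.5414 0.108  0.2244] -168.0 t 4.5333 n 12
[{"x":15,"y":-16,"z":0,"yaw":1.7,"claw":-1},{"x":14,"y":-17,"z":1,"yaw":1.6,"claw":-1},{"x":14,"y":-17,"z":0,"yaw":1.7,"claw":-1},{"x":13,"y":-18,"z":0,"yaw":1.7,"claw":-1},{"x":13,"y":-18,"z":1,"yaw":1.6,"claw":-1},{"x":12,"y":-18,"z":0,"yaw":1.7,"claw":-1},{"x":12,"y":-18,"z":1,"yaw":1.7,"claw":-1},{"x":11,"y":-19,"z":0,"yaw":1.6,"claw":-1}]
[{"x":11,"y":-20,"z":0,"yaw":1.7,"claw":-1},{"x":10,"y":-19,"z":1,"yaw":1.7,"claw":-1},{"x":9,"y":-20,"z":0,"yaw":1.6,"claw":-1},{"x":9,"y":-20,"z":0,"yaw":1.7,"claw":-1}]
```

drive_tool([
  {"x": 15,"y": -16,"z": 0,"yaw": 1.7,"claw": -1},
  {"x": 14,"y": -17,"z": 1,"yaw": 1.6,"claw": -1},
  {"x": 14,"y": -17,"z": 0,"yaw": 1.7,"claw": -1},
  {"x": 13,"y": -18,"z": 0,"yaw": 1.7,"claw": -1},
  {"x": 13,"y": -18,"z": 1,"yaw": 1.6,"claw": -1},
  {"x": 12,"y": -18,"z": 0,"yaw": 1.7,"claw": -1},
  {"x": 12,"y": -18,"z": 1,"yaw": 1.7,"claw": -1},
  {"x": 11,"y": -19,"z": 0,"yaw": 1.6,"claw": -1},
])

```text
time_s: 5.2
tool_pos: [0.4509, -0.0446, 0.2158]
tool_rot: [[-1.0, 0.024, -0.002], [0.024, 1.0, 0.0], [0.002, 0.0, -1.0]]
ft_force: [0.9, 0.8, -2.2]
finger_gap: 0.0335
```

drive_tool([
  {"x": 11,"y": -20,"z": 0,"yaw": 1.7,"claw": -1},
  {"x": 10,"y": -19,"z": 1,"yaw": 1.7,"claw": -1},
  {"x": 9,"y": -20,"z": 0,"yaw": 1.6,"claw": -1},
  {"x": 9,"y": -20,"z": 0,"yaw": 1.7,"claw": -1},
  {"x": 0,"y": 0,"z": 0,"yaw": 0,"claw": -1},
  {"x": 0,"y": 0,"z": 0,"yaw": 0,"claw": -1},
])

```text
time_s: 5.7
tool_pos: [0.4072, -0.1207, 0.2153]
tool_rot: [[-0.99, 0.141, -0.001], [0.141, 0.99, 0.001], [0.001, 0.0, -1.0]]
ft_force: [-0.7, 1.5, -1.3]
finger_gap: 0.0332
```

```bash
python3 - <<'E'
from h import *
im=ctrl.get_image('top'); cv2.imwrite('pics/top2.png',im); I=ctrl.camera_info('top')
sc=ctrl.get_image('scene'); cv2.imwrite('pics/scene2.png',sc)
look('w3')
cv2.imwrite('pics/comb.png',np.hstack([cv2.resize(im[180:330,200:400],(400,300)),cv2.resize(sc[150:350,200:467],(400,300))]))
E
```

```text
[ 0.4079 -0.1199  0.2156] 171.99047752425736 [-0.0008  0.0005 -1.    ] 5.8 0.03358313388212754 [-0.3407 -0.8754 -2.1949]
```

View pics/comb.png

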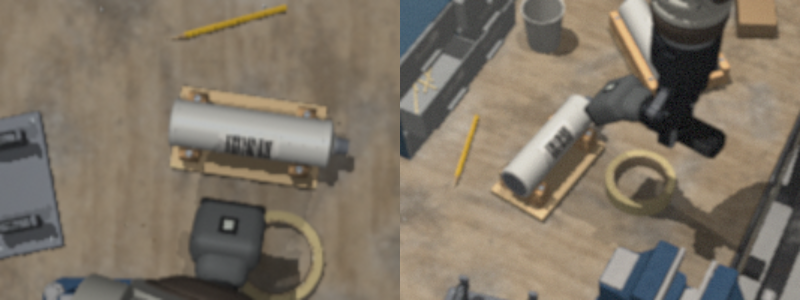

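The combined view shows the reader held level. The top-view head mark is at about (314,293) in the full image, with the label near (323,252). Checking the alignment numerically, and the descent.

```bash
python3 - <<'E'
from h import *
I=ctrl.camera_info('top'); im=cv2.imread('pics/top2.png'); im0=cv2.imread('pics/top0.png')
c=blobs(im,(0,0,170),(180,60,255),(304,284,324,304),n=1,amin=3,op=0)[0][0]
print('mark',c.mean(0),on_plane(I,[c.mean(0)],.25))
cs,_=blobs(im0,(0,0,0),(180,255,90),(308,240,342,262),n=3,amin=10,op=0)
for b in cs: r=cv2.minAreaRect(b.astype(np.float32)); print('bars',r,on_plane(I,[r[0]],.0747),)
n=np.array([np.cos(np.radians(172)),np.sin(np.radians(172))]); p=np.array([.4079,-.1199])
print('predicted head mark ~',p-n*.09)
# label seen by wrist
w=cv2.imread('pics/w3.png'); J=np.load('pics/w3.npy',allow_pickle=True).item()
cv2.imwrite('pics/w3c.png',w)
plan([.4085,-.1195,.1764-.0174],172,vmax=12,claw=-1,nd=1)
E
```

```text
Traceback (most recent call last):
IndexError: list index out of range
```

```bash
python3 - <<'E'
from h import *
I=ctrl.camera_info('top'); im0=cv2.imread('pics/top0.png')
print('mark',on_plane(I,[(314,293)],.25))
cs,_=blobs(im0,(0,0,0),(180,255,90),(308,240,342,262),n=3,amin=10,op=0)
for b in cs: r=cv2.minAreaRect(b.astype(np.float32)); print('bars',r,on_plane(I,[r[0]],.0747),)
n=np.array([np.cos(np.radians(172)),np.sin(np.radians(172))]); p=np.array([.4079,-.1199])
print('predicted head mark ~',p-n*.09)
# cartridge axis from the top-view outline, fitted line
c=blobs(im0,(0,0,135),(180,40,255),(280,222,380,275))[0][0]
m=np.zeros(im0.shape[:2],np.uint8); cv2.drawContours(m,[c.reshape(-1,1,2)],-1,255,-1); ys,xs=np.nonzero(m)
l=cv2.fitLine(on_plane(I,np.c_[xs,ys],.057)[:,:2].astype(np.float32),cv2.DIST_L2,0,.01,.01).ravel(); print('axis',np.degrees(np.arctan2(l[1],l[0])),l[2:])
plan([.4085,-.1195,.1764-.0174],172,vmax=12,claw=-1,nd=1)
E
```

```text
mark [[ 0.4971 -0.1352  0.25  ]]
bars ((323.9499816894531, 254.8499755859375), (23.617366790771484, 10.18233871459961), 8.130102157592773) [[ 0.5754 -0.1476  0.0747]]
predicted head mark ~ [ 0.497  -0.1324]
axis 82.14364 [ 0.5987 -0.1487]
from [ 0.408  -0.1197  0.2157] 172.0 t 5.85 n 5
[{"x":-0.1,"y":0.1,"z":11.3,"yaw":0,"claw":-1},{"x":-0.1,"y":0,"z":11.4,"yaw":0,"claw":-1},{"x":-0.1,"y":0.1,"z":11.3,"yaw":0,"claw":-1},{"x":-0.1,"y":0,"z":11.3,"yaw":0,"claw":-1},{"x":-0.1,"y":0.1,"z":11.4,"yaw":0,"claw":-1}]
```

View pics/w3.png

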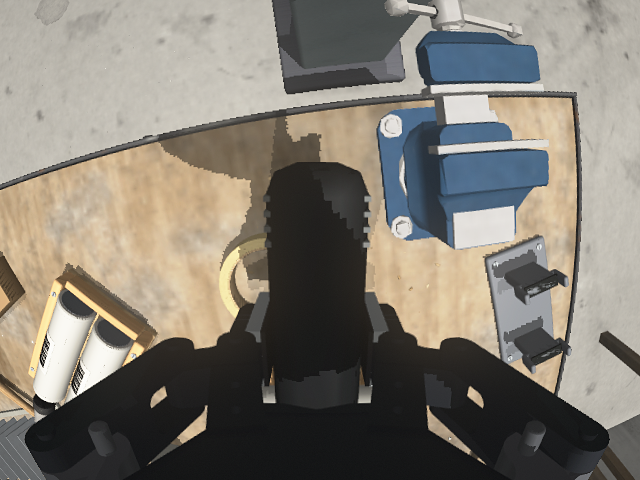

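The wrist view shows the reader held straight between the fingers and the stand empty at (530,300). Descending to the reading pose and holding for about 2.5 s.

drive_tool([
  {"x": 0,"y": -1,"z": 11,"yaw": 0,"claw": -1},
  {"x": 0,"y": -1,"z": 14,"yaw": 0,"claw": -1},
  {"x": 0,"y": 0,"z": 14,"yaw": 0,"claw": -1},
  {"x": 0,"y": 0,"z": 12,"yaw": 0,"claw": -1},
  {"x": 0,"y": 0,"z": 6,"yaw": 0,"claw": -1},
  {"x": 0,"y": 0,"z": 0,"yaw": 0,"claw": -1},
  {"x": 0,"y": 0,"z": 0,"yaw": 0,"claw": -1},
  {"x": 0,"y": 0,"z": 0,"yaw": 0,"claw": -1},
])

```text
time_s: 6.52
tool_pos: [0.4079, -0.1222, 0.1599]
tool_rot: [[-0.99, 0.139, 0.001], [0.139, 0.99, -0.0], [-0.001, -0.0, -1.0]]
ft_force: [0.1, 0.4, -2.0]
finger_gap: 0.0333
```

drive_tool([
  {"x": 0,"y": 0,"z": 0,"yaw": 0,"claw": -1},
  {"x": 0,"y": 0,"z": 0,"yaw": 0,"claw": -1},
  {"x": 0,"y": 0,"z": 0,"yaw": 0,"claw": -1},
  {"x": 0,"y": 0,"z": 0,"yaw": 0,"claw": -1},
  {"x": 0,"y": 0,"z": 0,"yaw": 0,"claw": -1},
  {"x": 0,"y": 0,"z": 0,"yaw": 0,"claw": -1},
  {"x": 0,"y": 0,"z": 0,"yaw": 0,"claw": -1},
  {"x": 0,"y": 0,"z": 0,"yaw": 0,"claw": -1},
])

```text
time_s: 7.18
tool_pos: [0.4076, -0.1222, 0.1593]
tool_rot: [[-0.99, 0.14, -0.0], [0.14, 0.99, 0.0], [0.0, 0.0, -1.0]]
ft_force: [-0.5, 0.3, -2.2]
finger_gap: 0.0333
```

drive_tool([
  {"x": 0,"y": 0,"z": 0,"yaw": 0,"claw": -1},
  {"x": 0,"y": 0,"z": 0,"yaw": 0,"claw": -1},
  {"x": 0,"y": 0,"z": 0,"yaw": 0,"claw": -1},
  {"x": 0,"y": 0,"z": 0,"yaw": 0,"claw": -1},
  {"x": 0,"y": 0,"z": 0,"yaw": 0,"claw": -1},
  {"x": 0,"y": 0,"z": 0,"yaw": 0,"claw": -1},
  {"x": 0,"y": 0,"z": 0,"yaw": 0,"claw": -1},
  {"x": 0,"y": 0,"z": 0,"yaw": 0,"claw": -1},
])

```text
time_s: 7.85
tool_pos: [0.4076, -0.1222, 0.1593]
tool_rot: [[-0.99, 0.14, -0.0], [0.14, 0.99, -0.0], [0.0, -0.0, -1.0]]
ft_force: [0.4, -0.8, -1.5]
finger_gap: 0.0334
```

drive_tool([
  {"x": 0,"y": 0,"z": 0,"yaw": 0,"claw": -1},
  {"x": 0,"y": 0,"z": 0,"yaw": 0,"claw": -1},
  {"x": 0,"y": 0,"z": 0,"yaw": 0,"claw": -1},
  {"x": 0,"y": 0,"z": 0,"yaw": 0,"claw": -1},
  {"x": 0,"y": 0,"z": 0,"yaw": 0,"claw": -1},
  {"x": 0,"y": 0,"z": 0,"yaw": 0,"claw": -1},
  {"x": 0,"y": 0,"z": 0,"yaw": 0,"claw": -1},
  {"x": 0,"y": 0,"z": 0,"yaw": 0,"claw": -1},
])

```text
time_s: 8.52
tool_pos: [0.4076, -0.1222, 0.1593]
tool_rot: [[-0.99, 0.14, -0.0], [0.14, 0.99, 0.0], [0.0, 0.0, -1.0]]
ft_force: [1.3, -0.1, -2.4]
finger_gap: 0.0333
```

```bash
python3 - <<'E'
from h import *
s=ctrl.read_state(); R=s['tool_rot']; t=s['tool_pos']; lab=np.array([.579,-.146,.0747])
X=-R[:,0]; Z=-R[:,2]; g=t+.0174*Z
eye=g+.103*X-.031*Z; look=(X-Z)/2**.5; v=lab-eye
print('dist along',v@look,'off',np.linalg.norm(v-(v@look)*look), 'joint vel',np.abs(s['joint_velocities']).max())
plan([.4085,-.120,.225],171.9,claw=-1)
s0=psi(R); print(s0)
# return path computed as from the raised pose: relative rows
d=np.array([.5413,.1078])-np.array([.4085,-.120]); print(d)
E
```

```text
dist along 0.09972541136220481 off 0.0007202383259244642 joint vel 0.002080811962850154
from [ 0.4076 -0.1222  0.1593] 172.0 t 8.5167 n 2
[{"x":0,"y":1,"z":-33,"yaw":0,"claw":-1},{"x":-1,"y":1,"z":-33,"yaw":0.1,"claw":-1}]
171.97488724959553
[0.1328 0.2278]
```

Reading done: the estimate is 100 mm away and under 1 mm off the line of sight, held about 2.2 s. Raising before the return.

drive_tool([
  {"x": 0,"y": 0,"z": -15,"yaw": 0,"claw": -1},
  {"x": 0,"y": 0,"z": -25,"yaw": 0,"claw": -1},
  {"x": 0,"y": 0,"z": -20,"yaw": 0,"claw": -1},
  {"x": 0,"y": 0,"z": -5,"yaw": 0,"claw": -1},
])

```text
time_s: 8.85
tool_pos: [0.4084, -0.1224, 0.2273]
tool_rot: [[-0.99, 0.14, 0.004], [0.14, 0.99, -0.001], [-0.004, -0.001, -1.0]]
ft_force: [0.7, 0.7, -2.1]
finger_gap: 0.0335
```

```bash
python3 -c "
from h import *
plan([.5413,.1079,.21],191.95,vmax=24,claw=-1)"
```

```text
from [ 0.4084 -0.1224  0.2273] 172.0 t 8.85 n 12
[{"x":-8,"y":21,"z":1,"yaw":-1.7,"claw":-1},{"x":-9,"y":20,"z":2,"yaw":-1.6,"claw":-1},{"x":-10,"y":20,"z":1,"yaw":-1.7,"claw":-1},{"x":-10,"y":20,"z":2,"yaw":-1.7,"claw":-1},{"x":-10,"y":19,"z":1,"yaw":-1.6,"claw":-1},{"x":-11,"y":19,"z":2,"yaw":-1.7,"claw":-1},{"x":-12,"y":19,"z":1,"yaw":-1.6,"claw":-1},{"x":-12,"y":18,"z":2,"yaw":-1.7,"claw":-1}]
[{"x":-13,"y":19,"z":1,"yaw":-1.7,"claw":-1},{"x":-14,"y":17,"z":1,"yaw":-1.6,"claw":-1},{"x":-13,"y":18,"z":2,"yaw":-1.7,"claw":-1},{"x":-15,"y":16,"z":1,"yaw":-1.7,"claw":-1}]
```

drive_tool([
  {"x": -8,"y": 21,"z": 1,"yaw": -1.7,"claw": -1},
  {"x": -9,"y": 20,"z": 2,"yaw": -1.6,"claw": -1},
  {"x": -10,"y": 20,"z": 1,"yaw": -1.7,"claw": -1},
  {"x": -10,"y": 20,"z": 2,"yaw": -1.7,"claw": -1},
  {"x": -10,"y": 19,"z": 1,"yaw": -1.6,"claw": -1},
  {"x": -11,"y": 19,"z": 2,"yaw": -1.7,"claw": -1},
  {"x": -12,"y": 19,"z": 1,"yaw": -1.6,"claw": -1},
  {"x": -12,"y": 18,"z": 2,"yaw": -1.7,"claw": -1},
])

```text
time_s: 9.52
tool_pos: [0.4962, 0.032, 0.2114]
tool_rot: [[-0.996, -0.093, -0.001], [-0.093, 0.996, -0.0], [0.001, 0.0, -1.0]]
ft_force: [0.3, -0.3, -2.5]
finger_gap: 0.0329
```

drive_tool([
  {"x": -13,"y": 19,"z": 1,"yaw": -1.7,"claw": -1},
  {"x": -14,"y": 17,"z": 1,"yaw": -1.6,"claw": -1},
  {"x": -13,"y": 18,"z": 2,"yaw": -1.7,"claw": -1},
  {"x": -15,"y": 16,"z": 1,"yaw": -1.7,"claw": -1},
  {"x": 0,"y": 0,"z": 0,"yaw": 0,"claw": -1},
  {"x": 0,"y": 0,"z": 0,"yaw": 0,"claw": -1},
  {"x": 0,"y": 0,"z": 0,"yaw": 0,"claw": -1},
  {"x": 0,"y": 0,"z": 0,"yaw": 0,"claw": -1},
])

```text
time_s: 10.18
tool_pos: [0.5405, 0.107, 0.2072]
tool_rot: [[-0.978, -0.207, -0.0], [-0.207, 0.978, -0.0], [0.0, -0.0, -1.0]]
ft_force: [-0.5, -0.5, -3.1]
finger_gap: 0.0331
```

```bash
python3 -c "
from h import *
plan([.5413,.1079,.1],191.95,vmax=30,claw=-1,nd=1)"
```

```text
from [0.5405 0.107  0.2072] -168.1 t 10.1833 n 52
[{"x":0,"y":0,"z":2.1,"yaw":-6.9,"claw":-1},{"x":0,"y":0,"z":2,"yaw":-6.9,"claw":-1},{"x":-0.1,"y":0,"z":2.1,"yaw":-7,"claw":-1},{"x":0,"y":0,"z":2,"yaw":-6.9,"claw":-1},{"x":0,"y":0,"z":2.1,"yaw":-6.9,"claw":-1},{"x":0,"y":0,"z":2.1,"yaw":-6.9,"claw":-1},{"x":-0.1,"y":0,"z":2,"yaw":-7,"claw":-1},{"x":0,"y":0,"z":2.1,"yaw":-6.9,"claw":-1}]
[{"x":0,"y":0,"z":2,"yaw":-6.9,"claw":-1},{"x":0,"y":0,"z":2.1,"yaw":-6.9,"claw":-1},{"x":-0.1,"y":0,"z":2.1,"yaw":-7,"claw":-1},{"x":0,"y":0,"z":2,"yaw":-6.9,"claw":-1},{"x":0,"y":0,"z":2.1,"yaw":-6.9,"claw":-1},{"x":0,"y":0,"z":2,"yaw":-6.9,"claw":-1},{"x":0,"y":-0.1,"z":2.1,"yaw":-7,"claw":-1},{"x":0,"y":0,"z":2.1,"yaw":-6.9,"claw":-1}]
[{"x":0,"y":0,"z":2,"yaw":-6.9,"claw":-1},{"x":0,"y":0,"z":2.1,"yaw":-6.9,"claw":-1},{"x":0,"y":-0.1,"z":2.1,"yaw":-6.9,"claw":-1},{"x":0,"y":0,"z":2,"yaw":-7,"claw":-1},{"x":0,"y":0,"z":2.1,"yaw":-6.9,"claw":-1},{"x":0,"y":0,"z":2,"yaw":-6.9,"claw":-1},{"x":0,"y":-0.1,"z":2.1,"yaw":-6.9,"claw":-1},{"x":0,"y":0,"z":2.1,"yaw":-7,"claw":-1}]
[{"x":0,"y":0,"z":2,"yaw
[... 475 characters left out ...]
,"claw":-1},{"x":0,"y":0,"z":2,"yaw":-7,"claw":-1},{"x":0,"y":0,"z":2.1,"yaw":-6.9,"claw":-1},{"x":0,"y":0,"z":2.1,"yaw":-6.9,"claw":-1},{"x":0,"y":0.1,"z":2,"yaw":-6.9,"claw":-1}]
[{"x":0,"y":0,"z":2.1,"yaw":-7,"claw":-1},{"x":0,"y":0,"z":2,"yaw":-6.9,"claw":-1},{"x":0.1,"y":0,"z":2.1,"yaw":-6.9,"claw":-1},{"x":0,"y":0,"z":2.1,"yaw":-6.9,"claw":-1},{"x":-0.1,"y":0.1,"z":2,"yaw":-7,"claw":-1},{"x":0.1,"y":0,"z":2.1,"yaw":-6.9,"claw":-1},{"x":-0.1,"y":0,"z":2,"yaw":-6.9,"claw":-1},{"x":0,"y":0,"z":2.1,"yaw":-6.9,"claw":-1}]
[{"x":0,"y":0.1,"z":2.1,"yaw":-7,"claw":-1},{"x":0,"y":0,"z":2,"yaw":-6.9,"claw":-1},{"x":0,"y":0,"z":2.1,"yaw":-6.9,"claw":-1},{"x":0,"y":0,"z":2.1,"yaw":-6.9,"claw":-1}]
```

The yaw is already right; the plan's wrap-around is harmless because I write the rows myself. Lowering with the small correction.

drive_tool([
  {"x": -1,"y": 0.7,"z": 15,"yaw": 0,"claw": -1},
  {"x": 0,"y": 0,"z": 30,"yaw": 0,"claw": -1},
  {"x": 0,"y": 0,"z": 30,"yaw": 0,"claw": -1},
  {"x": 0,"y": 0,"z": 25,"yaw": 0,"claw": -1},
  {"x": 0,"y": 0,"z": 15,"yaw": 0,"claw": -1},
  {"x": 0,"y": 0,"z": 8,"yaw": 0,"claw": -1},
  {"x": 0,"y": 0,"z": 0,"yaw": 0,"claw": -1},
  {"x": 0,"y": 0,"z": 0,"yaw": 0,"claw": -1},
])

```text
time_s: 10.85
tool_pos: [0.5418, 0.1082, 0.0851]
tool_rot: [[-0.978, -0.207, 0.001], [-0.207, 0.978, 0.0], [-0.001, -0.0, -1.0]]
ft_force: [0.2, -0.1, -0.8]
finger_gap: 0.033
```

drive_tool([
  {"x": 0,"y": 0,"z": 10,"yaw": 0,"claw": -1},
  {"x": 0,"y": 0,"z": 10,"yaw": 0,"claw": -1},
  {"x": 0,"y": 0,"z": 6,"yaw": 0,"claw": -1},
  {"x": 0,"y": 0,"z": 3,"yaw": 0,"claw": -1},
  {"x": 0,"y": 0,"z": 2,"yaw": 0,"claw": -1},
  {"x": 0,"y": 0,"z": 1,"yaw": 0,"claw": -1},
  {"x": 0,"y": 0,"z": 0.5,"yaw": 0,"claw": -1},
  {"x": 0,"y": 0,"z": 0,"yaw": 0,"claw": -1},
])

```text
time_s: 11.52
tool_pos: [0.5419, 0.1087, 0.052]
tool_rot: [[-0.978, -0.208, 0.0], [-0.208, 0.978, 0.0], [-0.0, -0.0, -1.0]]
ft_force: [-0.2, 0.3, -1.9]
finger_gap: 0.0329
```

drive_tool([
  {"x": 0,"y": -0.5,"z": 0.5,"yaw": 0,"claw": -1},
  {"x": 0,"y": 0,"z": 0,"yaw": 0,"claw": -1},
  {"x": 0,"y": 0,"z": 0,"yaw": 0,"claw": -0.2},
  {"x": 0,"y": 0,"z": 0,"yaw": 0,"claw": 0.3},
  {"x": 0,"y": 0,"z": 0,"yaw": 0,"claw": 1},
  {"x": 0,"y": 0,"z": 0,"yaw": 0,"claw": 1},
  {"x": 0,"y": 0,"z": 0,"yaw": 0,"claw": 1},
  {"x": 0,"y": 0,"z": 0,"yaw": 0,"claw": 1},
])

```text
time_s: 12.18
tool_pos: [0.5419, 0.1081, 0.0514]
tool_rot: [[-0.978, -0.208, 0.0], [-0.208, 0.978, 0.0], [-0.0, -0.0, -1.0]]
ft_force: [-0.2, -0.1, -0.9]
finger_gap: 0.0855
```

drive_tool([
  {"x": 0,"y": 0,"z": 0,"yaw": 0,"claw": 1},
  {"x": 0,"y": 0,"z": -10,"yaw": 0,"claw": 1},
  {"x": 0,"y": 0,"z": -25,"yaw": 0,"claw": 1},
  {"x": 0,"y": 0,"z": -35,"yaw": 0,"claw": 1},
  {"x": 8,"y": 0,"z": -35,"yaw": 0,"claw": 1},
  {"x": 8,"y": 0,"z": -35,"yaw": 0,"claw": 1},
  {"x": 1,"y": 0,"z": -29,"yaw": 0,"claw": 1},
  {"x": 0,"y": 0,"z": 0,"yaw": 0,"claw": 1},
])

```text
time_s: 12.85
tool_pos: [0.5264, 0.1048, 0.2279]
tool_rot: [[-0.978, -0.208, 0.009], [-0.207, 0.978, 0.002], [-0.009, -0.0, -1.0]]
ft_force: [1.1, -0.2, -0.4]
finger_gap: 0.0852
```

```bash
python3 - <<'E'
from h import *
im,I=look('w4'); s=ctrl.read_state(); g=cv2.cvtColor(im,cv2.COLOR_BGR2GRAY)
tp=s['tool_pos'][:2]; h=np.radians(11.9); e=np.array([np.cos(h),np.sin(h)]); l=np.array([-e[1],e[0]])
c=blobs(im,(0,0,0),(180,255,48),(280,170,360,310),n=1)[0][0]
print(c.min(0),c.max(0))
for r in (215,245,275): print(r,[int(x) for x in g[r,285:352:3]])
print('col',[int(x) for x in g[150:195:2,300]])
plan([.5987,-.1487,.22],82.1+0,vmax=34)
E
```

```text
[0.5264 0.1048 0.2279] -168.02401279976516 [ 0.0092  0.0018 -1.    ] 12.85 0.08524282086704586 [ 1.1009 -0.1646 -0.3977]
[285 170] [344 300]
215 [104, 104, 104, 52, 28, 34, 35, 40, 40, 42, 42, 42, 46, 50, 48, 44, 40, 31, 131, 128, 128, 128, 128]
245 [104, 104, 104, 63, 29, 32, 34, 37, 39, 41, 41, 42, 49, 50, 47, 42, 38, 27, 114, 106, 127, 128, 117]
275 [51, 51, 50, 45, 32, 32, 34, 36, 38, 39, 41, 41, 43, 43, 42, 39, 35, 35, 66, 109, 108, 109, 89]
col [61, 48, 52, 52, 52, 53, 52, 51, 52, 52, 51, 51, 28, 28, 30, 30, 33, 35, 33, 34, 33, 34, 33]
from [0.5263 0.1048 0.2248] -168.0 t 12.9 n 36
[{"x":-1,"y":-7,"z":0,"yaw":-6.9,"claw":1},{"x":1,"y":-8,"z":0,"yaw":-7,"claw":1},{"x":1,"y":-7,"z":0,"yaw":-6.9,"claw":1},{"x":2,"y":-7,"z":1,"yaw":-7,"claw":1},{"x":3,"y":-6,"z":0,"yaw":-6.9,"claw":1},{"x":4,"y":-7,"z":0,"yaw":-7,"claw":1},{"x":4,"y":-6,"z":0,"yaw":-6.9,"claw":1},{"x":5,"y":-5,"z":0,"yaw":-7,"claw":1}]
[{"x":6,"y":-4,"z":0,"yaw":-6.9,"claw":1},{"x":6,"y":-4,"z":0,"yaw":-7,"claw":1},{"x":7,"y":-3,"z":0,"yaw":-6.9,"claw":1},{"x":7,"y":-2,"z":1,"yaw":-7,"claw":1},{"x":7,"y":-2,"z":0,"
[... 232 characters left out ...]
:1,"yaw":-6.9,"claw":1},{"x":6,"y":4,"z":0,"yaw":-7,"claw":1},{"x":5,"y":5,"z":0,"yaw":-6.9,"claw":1},{"x":4,"y":6,"z":0,"yaw":-7,"claw":1},{"x":4,"y":6,"z":0,"yaw":-6.9,"claw":1},{"x":3,"y":7,"z":0,"yaw":-6.9,"claw":1}]
[{"x":2,"y":7,"z":0,"yaw":-7,"claw":1},{"x":2,"y":7,"z":0,"yaw":-6.9,"claw":1},{"x":0,"y":8,"z":1,"yaw":-7,"claw":1},{"x":0,"y":7,"z":0,"yaw":-6.9,"claw":1},{"x":-2,"y":7,"z":0,"yaw":-7,"claw":1},{"x":-2,"y":7,"z":0,"yaw":-6.9,"claw":1},{"x":-3,"y":7,"z":0,"yaw":-7,"claw":1},{"x":-4,"y":6,"z":0,"yaw":-6.9,"claw":1}]
[{"x":-4,"y":6,"z":0,"yaw":-7,"claw":1},{"x":-6,"y":5,"z":1,"yaw":-6.9,"claw":1},{"x":-5,"y":4,"z":0,"yaw":-7,"claw":1},{"x":-7,"y":4,"z":0,"yaw":-6.9,"claw":1}]
```

```bash
python3 - <<'E'
from h import *
im=cv2.imread('pics/w4.png'); I=np.load('pics/w4.npy',allow_pickle=True).item(); g=cv2.cvtColor(im,cv2.COLOR_BGR2GRAY)
for r in (180,220,260): print('footrow',r,[int(x) for x in g[r,266:296:2]],[int(x) for x in g[r,342:366:2]])
print('rear col290',[int(x) for x in g[140:170:2,290]])
o=on_plane(I,[(316.5,174)],.069)[0]; print('handle rear',o, o[:2]+.062*np.array([.9785,.206]))
plan([.5987,-.1487,.22],-277.9,vmax=34)
E
```

```text
footrow 180 [123, 124, 125, 127, 130, 71, 103, 104, 106, 77, 39, 43, 41, 36, 35] [40, 53, 128, 131, 131, 123, 93, 129, 127, 127, 132, 137]
footrow 220 [112, 112, 116, 118, 120, 85, 97, 104, 105, 104, 104, 105, 105, 110, 51] [127, 128, 128, 128, 130, 110, 120, 147, 149, 147, 140, 137]
footrow 260 [118, 117, 118, 118, 118, 120, 80, 102, 97, 50, 52, 51, 51, 51, 51] [108, 108, 108, 109, 107, 86, 117, 117, 117, 118, 124, 135]
rear col290 [61, 62, 61, 58, 115, 82, 69, 100, 104, 102, 58, 108, 50, 53, 52]
handle rear [0.4822 0.0968 0.069 ] [0.5428 0.1096]
from [0.5263 0.1048 0.2248] -168.0 t 12.9 n 16
[{"x":-1,"y":-16,"z":0,"yaw":6.9,"claw":1},{"x":-3,"y":-17,"z":1,"yaw":6.8,"claw":1},{"x":-5,"y":-15,"z":0,"yaw":6.9,"claw":1},{"x":-7,"y":-15,"z":0,"yaw":6.9,"claw":1},{"x":-9,"y":-14,"z":1,"yaw":6.8,"claw":1},{"x":-10,"y":-13,"z":0,"yaw":6.9,"claw":1},{"x":-12,"y":-12,"z":0,"yaw":6.9,"claw":1},{"x":-13,"y":-10,"z":0,"yaw":6.8,"claw":1}]
[{"x":-14,"y":-9,"z":1,"yaw":6.9,"claw":1},{"x":-15,"y":-6,"z":0,"yaw":6.9,"claw":1},{"x":-16,"y":-5,"z":0,"yaw":6.8,"claw":1},{"x":-16,"y":-3,"z":1,"yaw":6.9,"claw":1},{"x":-16,"y":-1,"z":0,"yaw":6.9,"claw":1},{"x":-17,"y":1,"z":0,"yaw":6.8,"claw":1},{"x":-16,"y":2,"z":1,"yaw":6.9,"claw":1},{"x":-16,"y":5,"z":0,"yaw":6.9,"claw":1}]
```

Handle and foot are within about 1 mm of each other, so the reader is back. Next I hover over the cartridge.

drive_tool([
  {"x": -1,"y": -14,"z": 0,"yaw": 6.9,"claw": 1},
  {"x": -3,"y": -15,"z": 0,"yaw": 6.8,"claw": 1},
  {"x": -5,"y": -13,"z": 0,"yaw": 6.9,"claw": 1},
  {"x": -6,"y": -13,"z": 0,"yaw": 6.9,"claw": 1},
  {"x": -8,"y": -12,"z": 1,"yaw": 6.8,"claw": 1},
  {"x": -9,"y": -12,"z": 0,"yaw": 6.9,"claw": 1},
  {"x": -10,"y": -11,"z": 0,"yaw": 6.9,"claw": 1},
  {"x": -11,"y": -9,"z": 0,"yaw": 6.8,"claw": 1},
])

```text
time_s: 13.57
tool_pos: [0.557, -0.0077, 0.2187]
tool_rot: [[-0.728, 0.685, -0.001], [0.685, 0.728, 0.0], [0.001, -0.001, -1.0]]
ft_force: [0.5, -0.3, 0.3]
finger_gap: 0.0853
```

drive_tool([
  {"x": -12,"y": -8,"z": 1,"yaw": 6.9,"claw": 1},
  {"x": -13,"y": -6,"z": 0,"yaw": 6.9,"claw": 1},
  {"x": -14,"y": -5,"z": 0,"yaw": 6.8,"claw": 1},
  {"x": -14,"y": -3,"z": 1,"yaw": 6.9,"claw": 1},
  {"x": -14,"y": -1,"z": 0,"yaw": 6.9,"claw": 1},
  {"x": -14,"y": 1,"z": 0,"yaw": 6.8,"claw": 1},
  {"x": -14,"y": 2,"z": 1,"yaw": 6.9,"claw": 1},
  {"x": -14,"y": 4,"z": 0,"yaw": 6.9,"claw": 1},
])

```text
time_s: 14.23
tool_pos: [0.5862, -0.1184, 0.2156]
tool_rot: [[0.144, 0.99, -0.001], [0.99, -0.144, 0.0], [0.0, -0.001, -1.0]]
ft_force: [0.3, 0.4, 0.5]
finger_gap: 0.0856
```

drive_tool([
  {"x": 0,"y": 0,"z": 0,"yaw": 0,"claw": 1},
  {"x": 0,"y": 0,"z": 0,"yaw": 0,"claw": 1},
  {"x": 0,"y": 0,"z": 0,"yaw": 0,"claw": 1},
])

```text
time_s: 14.48
tool_pos: [0.5861, -0.1175, 0.2159]
tool_rot: [[0.135, 0.991, -0.001], [0.991, -0.135, 0.0], [0.0, -0.001, -1.0]]
ft_force: [-0.1, -0.5, 0.0]
finger_gap: 0.0856
```

```bash
python3 - <<'E'
from h import *
look('w5')
E
```

```text
[ 0.5861 -0.1175  0.2159] 82.23188746034117 [-0.0008  0.0004 -1.    ] 14.4833 0.0855720342063001 [-0.0807 -0.4937  0.0142]
```

View pics/w5.png

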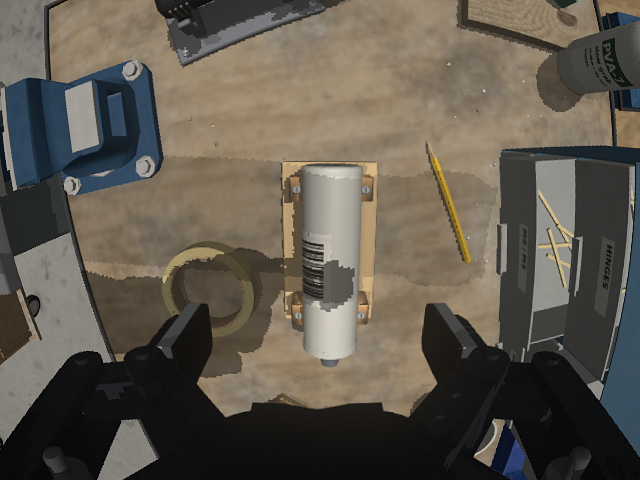

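The wrist view shows the cartridge between the fingers, spanning about columns 303–362, with its rear at row ~165 and the nozzle-end shoulder at row ~358. The nozzle points toward the bottom of the picture. Tape and pencil are clear of the fingers.

```bash
python3 - <<'E'
from h import *
im=cv2.imread('pics/w5.png'); I=np.load('pics/w5.npy',allow_pickle=True).item()
hsv=cv2.cvtColor(im,cv2.COLOR_BGR2HSV); S=hsv[...,1].astype(int)
P=[]
for r in range(195,345,10):
    if 280<r<330 or 225<r<310: continue
    row=S[r,285:385]; ok=np.nonzero(row<35)[0]+285; P.append((r,ok.min(),ok.max()))
print(P)
c=np.array([(0.5*(a+b),r) for r,a,b in P]); p=on_plane(I,c,.057)[:,:2]
for (r,a,b),q in zip(P,p): print(r,a,b,q)
col=S[150:175,332]; print(col.tolist()); print(S[345:368,345].tolist())
ends=on_plane(I,[(332,165),(330,358)],.065)[:,:2]; print(ends,ends.mean(0),np.linalg.norm(ends[0]-ends[1]))
# v-rest board edges
print(on_plane(I,[(284,161),(379,161)],.012)[:,:2].mean(0))
E
```

```text
[(195, np.int64(303), np.int64(360)), (205, np.int64(303), np.int64(360)), (215, np.int64(303), np.int64(360)), (225, np.int64(303), np.int64(359)), (335, np.int64(304), np.int64(355))]
195 303 360 [ 0.6004 -0.0901]
205 303 360 [ 0.5994 -0.0983]
215 303 360 [ 0.5983 -0.1066]
225 303 359 [ 0.5968 -0.1149]
335 304 355 [ 0.5829 -0.2168]
[68, 65, 63, 62, 59, 60, 57, 60, 60, 58, 59, 81, 97, 81, 46, 8, 10, 19, 21, 20, 18, 20, 21, 22, 21]
[21, 21, 23, 20, 20, 22, 21, 20, 21, 21, 20, 17, 45, 68, 65, 66, 64, 62, 63, 63, 65, 65, 66]
[[ 0.6037 -0.0654]
 [ 0.5807 -0.2369]] [ 0.5922 -0.1512] 0.17303938030548835
[ 0.6057 -0.0643]
```

drive_tool([
  {"x": -16.3,"y": 5.4,"z": 10,"yaw": 0,"claw": 1},
  {"x": -16,"y": 6,"z": 25,"yaw": 0,"claw": 1},
  {"x": 0,"y": 0,"z": 35,"yaw": 0,"claw": 1},
  {"x": 0,"y": 0,"z": 30,"yaw": 0,"claw": 1},
  {"x": 0,"y": 0,"z": 10,"yaw": 0,"claw": 1},
  {"x": 0,"y": 0,"z": 0,"yaw": 0,"claw": 1},
  {"x": 0,"y": 0,"z": 0,"yaw": 0,"claw": 1},
])

```text
time_s: 15.12
tool_pos: [0.5933, -0.1509, 0.1074]
tool_rot: [[0.136, 0.991, 0.0], [0.991, -0.136, -0.0], [0.0, 0.0, -1.0]]
ft_force: [-0.6, -0.2, 0.2]
finger_gap: 0.0853
```

```bash
python3 - <<'E'
from h import *
im,I=look('w6')
s=ctrl.read_state(); tp=s['tool_pos'][:2]; R=s['tool_rot'][:2,:2]
S=cv2.cvtColor(im,cv2.COLOR_BGR2HSV)[...,1].astype(int)
for r in range(120,400,20):
    ok=np.nonzero(S[r,250:400]<35)[0]+250
    if len(ok): a,b=ok.min(),ok.max(); q=on_plane(I,[((a+b)/2,r)],.057)[0,:2]; print(r,a,b,q,(q-tp)@R*1000)
E
```

```text
[ 0.5933 -0.1509  0.1074] 82.15688369079827 [ 0.0003 -0.     -1.    ] 15.1167 0.08529961631650274 [-0.5786 -0.1785  0.2119]
120 269 365 [ 0.6034 -0.0691] [82.5623 -1.8505]
140 271 363 [ 0.602  -0.0793] [72.1977 -1.8459]
160 261 372 [ 0.6003 -0.0896] [61.8498 -2.0973]
180 271 363 [ 0.5992 -0.0999] [51.4588 -1.8353]
200 271 362 [ 0.5975 -0.1102] [40.9632 -2.09  ]
220 271 362 [ 0.596  -0.1208] [30.2997 -2.0863]
240 272 361 [ 0.5946 -0.1316] [19.4006 -2.0825]
260 272 361 [ 0.593  -0.1427] [ 8.1923 -2.0787]
280 274 360 [ 0.5917 -0.1542] [-3.4064 -1.7987]
300 274 359 [ 0.5898 -0.1662] [-15.4879  -2.0708]
320 275 358 [ 0.5881 -0.1787] [-28.1573  -2.0667]
340 270 364 [ 0.5865 -0.192 ] [-41.5379  -1.7669]
360 278 356 [ 0.5846 -0.2061] [-55.7766  -1.7539]
380 278 356 [ 0.5825 -0.2213] [-71.0498  -1.7394]
```

View pics/w6.png

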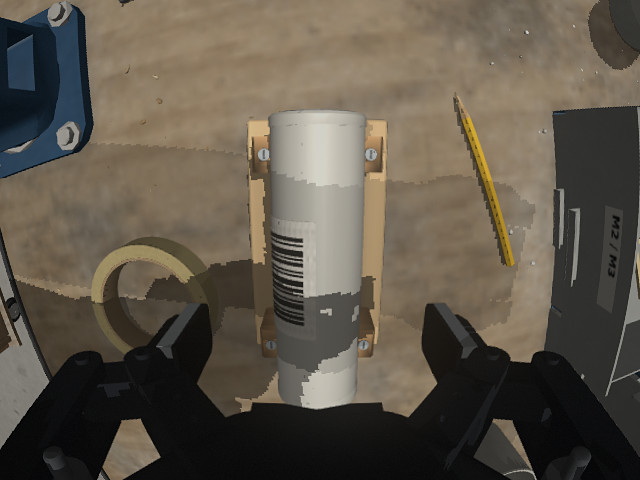

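The closer view shows the cartridge symmetric between the fingers (columns 271–362, finger midpoint ~317) and parallel to the tool. Descending and gripping.

drive_tool([
  {"x": 1.5,"y": 0,"z": 15,"yaw": 0,"claw": 1},
  {"x": 1.5,"y": 0,"z": 25,"yaw": 0,"claw": 1},
  {"x": 0,"y": 0,"z": 20,"yaw": 0,"claw": 1},
  {"x": 0,"y": 0,"z": 9,"yaw": 0,"claw": 1},
  {"x": 0,"y": 0,"z": 0,"yaw": 0,"claw": 1},
  {"x": 0,"y": 0,"z": 0,"yaw": 0,"claw": 1},
])

```text
time_s: 15.67
tool_pos: [0.5943, -0.1485, 0.039]
tool_rot: [[0.138, 0.99, 0.002], [0.99, -0.138, -0.0], [-0.0, 0.002, -1.0]]
ft_force: [-0.1, -1.1, -0.2]
finger_gap: 0.0853
```

drive_tool([
  {"x": 0,"y": 0,"z": 0,"yaw": 0,"claw": 0.5},
  {"x": 0,"y": 0,"z": 0,"yaw": 0,"claw": 0.3},
  {"x": 0,"y": 0,"z": 0,"yaw": 0,"claw": 0.1},
  {"x": 0,"y": 0,"z": 0,"yaw": 0,"claw": -0.2},
  {"x": 0,"y": 0,"z": 0,"yaw": 0,"claw": -0.5},
  {"x": 0,"y": 0,"z": 0,"yaw": 0,"claw": -1},
  {"x": 0,"y": 0,"z": 0,"yaw": 0,"claw": -1},
  {"x": 0,"y": 0,"z": 0,"yaw": 0,"claw": -1},
], squeeze=40)

```text
time_s: 16.33
tool_pos: [0.594, -0.1486, 0.0388]
tool_rot: [[0.138, 0.99, 0.001], [0.99, -0.138, -0.0], [-0.0, 0.002, -1.0]]
ft_force: [-2.6, 0.5, 6.8]
finger_gap: 0.0479
```

drive_tool([
  {"x": 0,"y": 0,"z": -5,"yaw": 0,"claw": -1},
  {"x": 0,"y": 0,"z": -15,"yaw": 0,"claw": -1},
  {"x": 0,"y": 0,"z": -25,"yaw": 0,"claw": -1},
  {"x": 0,"y": 0,"z": -35,"yaw": 0,"claw": -1},
  {"x": 0,"y": 0,"z": -35,"yaw": 0,"claw": -1},
  {"x": 0,"y": 0,"z": -35,"yaw": 0,"claw": -1},
  {"x": 0,"y": 0,"z": -25,"yaw": 0,"claw": -1},
  {"x": 0,"y": 0,"z": -5,"yaw": 0,"claw": -1},
])

```text
time_s: 17.0
tool_pos: [0.5947, -0.1487, 0.2228]
tool_rot: [[0.138, 0.99, 0.007], [0.99, -0.138, -0.002], [-0.001, 0.007, -1.0]]
ft_force: [0.8, -0.0, -3.1]
finger_gap: 0.0483
```

```bash
python3 -c "
from h import *
s=ctrl.read_state(); print(s['ft_force'],s['torque'],s['finger_gap'])
plan([.534,-.434,.215],135.9,vmax=24,claw=-1)"
```

```text
[ 0.8487 -0.0414 -3.092 ] [-0.0276 -0.0729 -0.0146] 0.04828226963619135
from [ 0.5947 -0.1487  0.2228] 82.1 t 17.0 n 13
[{"x":-22,"y":-2,"z":1,"yaw":-4.1,"claw":-1},{"x":-23,"y":-3,"z":0,"yaw":-4.2,"claw":-1},{"x":-22,"y":-5,"z":1,"yaw":-4.1,"claw":-1},{"x":-21,"y":-6,"z":0,"yaw":-4.2,"claw":-1},{"x":-21,"y":-8,"z":1,"yaw":-4.1,"claw":-1},{"x":-20,"y":-9,"z":1,"yaw":-4.1,"claw":-1},{"x":-20,"y":-11,"z":0,"yaw":-4.2,"claw":-1},{"x":-19,"y":-12,"z":1,"yaw":-4.1,"claw":-1}]
[{"x":-18,"y":-14,"z":0,"yaw":-4.2,"claw":-1},{"x":-17,"y":-15,"z":1,"yaw":-4.1,"claw":-1},{"x":-15,"y":-16,"z":1,"yaw":-4.1,"claw":-1},{"x":-15,"y":-17,"z":0,"yaw":-4.2,"claw":-1},{"x":-13,"y":-18,"z":1,"yaw":-4.1,"claw":-1}]
```

drive_tool([
  {"x": -22,"y": -2,"z": 1,"yaw": -4.1,"claw": -1},
  {"x": -23,"y": -3,"z": 0,"yaw": -4.2,"claw": -1},
  {"x": -22,"y": -5,"z": 1,"yaw": -4.1,"claw": -1},
  {"x": -21,"y": -6,"z": 0,"yaw": -4.2,"claw": -1},
  {"x": -21,"y": -8,"z": 1,"yaw": -4.1,"claw": -1},
  {"x": -20,"y": -9,"z": 1,"yaw": -4.1,"claw": -1},
  {"x": -20,"y": -11,"z": 0,"yaw": -4.2,"claw": -1},
  {"x": -19,"y": -12,"z": 1,"yaw": -4.1,"claw": -1},
])

```text
time_s: 17.67
tool_pos: [0.556, -0.3249, 0.2109]
tool_rot: [[-0.429, 0.903, -0.002], [0.903, 0.429, 0.001], [0.002, -0.001, -1.0]]
ft_force: [0.6, -0.6, -3.4]
finger_gap: 0.0479
```

drive_tool([
  {"x": -18,"y": -14,"z": 0,"yaw": -4.2,"claw": -1},
  {"x": -17,"y": -15,"z": 1,"yaw": -4.1,"claw": -1},
  {"x": -15,"y": -16,"z": 1,"yaw": -4.1,"claw": -1},
  {"x": -15,"y": -17,"z": 0,"yaw": -4.2,"claw": -1},
  {"x": -13,"y": -18,"z": 1,"yaw": -4.1,"claw": -1},
  {"x": 0,"y": 0,"z": 0,"yaw": 0,"claw": -1},
  {"x": 0,"y": 0,"z": 0,"yaw": 0,"claw": -1},
  {"x": 0,"y": 0,"z": 0,"yaw": 0,"claw": -1},
])

```text
time_s: 18.33
tool_pos: [0.5327, -0.4332, 0.2082]
tool_rot: [[-0.717, 0.697, -0.001], [0.697, 0.717, 0.001], [0.002, 0.0, -1.0]]
ft_force: [0.0, 0.3, -3.2]
finger_gap: 0.0482
```

```bash
python3 -c "
from h import *
look('w7')"
```

```text
[ 0.5327 -0.4332  0.2082] 135.80819320793591 [-0.0012  0.0014 -1.    ] 18.3333 0.04822491462663054 [ 0.0489  0.3141 -3.2122]
```

View pics/w7.png

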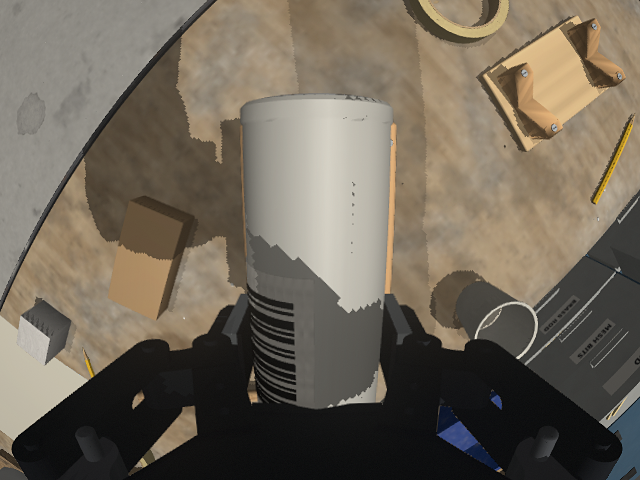

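The wrist view shows the held cartridge over the rack. The rails' outer edges are just visible at left (240,123…240) and right (395,125…290). Using them, I measure the lateral offset and heading relative to the held cartridge.

```bash
python3 - <<'E'
from h import *
im=cv2.imread('pics/w7.png'); I=np.load('pics/w7.npy',allow_pickle=True).item()
hsv=cv2.cvtColor(im,cv2.COLOR_BGR2HSV).astype(int); S=hsv[...,1]; V=hsv[...,2]
s=ctrl.read_state(); tp=s['tool_pos'][:2]; R=s['tool_rot'][:2,:2]
loc=lambda u,v,z:((on_plane(I,[(u,v)],z)[0,:2]-tp)@R)*1000
print('left S/V 140', list(zip(S[140,232:252].tolist(),V[140,232:252].tolist())))
print('right S/V 140', list(zip(S[140,384:404].tolist(),V[140,384:404].tolist())))
L=[];Rr=[]
for r in range(130,290,10):
    o=(S[r]>80)&(V[r]>130); a=np.nonzero(o[225:255])[0]+225; b=np.nonzero(o[380:410])[0]+380
    w=np.nonzero(S[r,236:400]<40)[0]+236
    l=loc(a.min(),r,.04) if len(a) else None; q=loc(b.max()+1,r,.04) if len(b) else None
    print(r,a.min() if len(a) else None,b.max() if len(b) else None,l,q,'cart',w.min(),w.max(),loc((w.min()+w.max()+1)/2,r,.2264))
E
```

```text
left S/V 140 [(78, 88), (78, 88), (79, 87), (80, 89), (80, 89), (76, 90), (74, 90), (72, 88), (110, 123), (116, 136), (86, 113), (33, 92), (22, 93), (23, 99), (22, 104), (21, 108), (23, 111), (20, 113), (22, 117), (21, 120)]
right S/V 140 [(19, 162), (22, 160), (23, 157), (22, 154), (22, 152), (23, 145), (9, 148), (3, 147), (96, 146), (117, 224), (116, 213), (113, 209), (73, 122), (70, 143), (71, 143), (74, 144), (75, 143), (73, 143), (74, 141), (72, 141)]
130 None 396 None [84.8102 66.6146] cart 243 389 [74.9118 -0.3084]
140 241 395 [ 76.2505 -63.5017] [76.2969 65.8737] cart 243 391 [71.5803  0.0177]
150 241 396 [ 67.7929 -63.6554] [67.8619 66.8867] cart 243 389 [68.2523 -0.3128]
160 None 395 None [59.361  66.2079] cart 244 389 [64.9226 -0.15  ]
170 None 395 None [50.8756 66.4248] cart 244 389 [61.5865 -0.1517]
180 242 395 [ 42.3287 -63.4389] [42.3617 66.6757] cart 244 388 [58.2393 -0.3194]
190 242 407 [ 33.7854 -63.7167] [34.0483 77.531 ] cart 244 388 [54.8758 -0.3216]
200 243 409 [ 25.1726 -63.1531] [25.4339 79.6902] cart 245 388 [51.491  -0.1562]
210 243 409 [ 16.5105 -63.493 ] [16.7071 80.1153] cart 245 387 [48.0799 -0.3262]
220 None 394 None [ 7.7521 67.1438] cart 246 387 [44.6371 -0.159 ]
230 None 393 None [-1.1046 66.6768] cart 246 387 [41.1571 -0.1602]
240 225 393 [ -9.9685 -81.0234] [-10.0632  67.1359] cart 247 386 [37.6342 -0.1615]
250 None 392 None [-19.1466  66.7296] cart 247 386 [34.0624 -0.1626]
260 None 392 None [-28.3705  67.263 ] cart 246 385 [30.4354 -0.5125]
270 None 391 None [-37.7458  66.9192] cart 247 385 [26.7464 -0.3406]
280 None 402 None [-47.4471  77.8094] cart 247 384 [22.9884 -0.5206]
```

```bash
python3 - <<'E'
from h import *
im=cv2.imread('pics/top0.png'); I=ctrl.camera_info('top'); s=ctrl.read_state(); tp=s['tool_pos'][:2]; R=s['tool_rot'][:2,:2]
hsv=cv2.cvtColor(im,cv2.COLOR_BGR2HSV)
print('rail px',hsv[250,437],hsv[300,490],'bench',hsv[215,420])
g=im.astype(np.float32).mean(2)
def prof(cx,cy,ang,z):  # sample brightness/saturation across the axis, along world lateral direction
    pass
# wood mask -> rail outer edges
m=cv2.inRange(hsv,np.array((8,85,150)),np.array((28,255,255))); m[:, :405]=0; m[:,518:]=0; m[:222]=0; m[332:]=0
n,lab,st,ce=cv2.connectedComponentsWithStats(m)
pts=np.vstack([np.argwhere(lab==k)[:,::-1] for k in range(1,n) if st[k,4]>25])
for z in (.04,): c,w,h,a=rect(on_plane(I,pts,z)); print('rack',c,w,h,a,'local',(c/1000-tp)@R*1000)
# V-rest board/blocks in the same way as a bias check (truth: axis through 0.594,-0.1486)
m=cv2.inRange(hsv,np.array((8,85,150)),np.array((28,255,255))); k=np.zeros_like(m); k[218:280,280:370]=m[218:280,280:370]
pts=np.argwhere(k)[:,::-1]; c,w,h,a=rect(on_plane(I,pts,.012)); print('vrest',c,w,h,a)
for nm,box,z in [('cart',(280,222,380,275),.057),('stock',(405,222,520,335),.037)]:
    for c in blobs(im,(0,0,60),(180,45,255),box,op=5)[0]: print(nm,*rect(on_plane(I,c,z)))
E
```

```text
rail px [ 18  51 140] [ 16  66 119] bench [ 18  61 122]
rack [ 530.7982 -429.1989] 180.12225341796875 130.5242156982422 -43.94625473022461 local [4.0743 1.2261]
vrest [ 595.1269 -146.4053] 155.448974609375 87.00399780273438 82.46708679199219
cart [ 587.0431 -162.3035] 197.16796875 83.49424743652344 89.09176635742188
cart [ 641.127  -148.8498] 24.954835891723633 8.390156745910645 -89.63488256931305
stock [ 542.2057 -440.6045] 188.4555206298828 117.7746810913086 -43.75748825073242
stock [ 475.6232 -337.4514] 53.65113830566406 43.238399505615234 -0.4347686767578125
stock [ 487.3648 -539.6976] 26.817363739013672 20.411706924438477 -1.79754638671875
```

Both cameras agree: the rack is about 1.3 mm to tool +y, with heading 136.05°. Applying that and lowering to just above home.

drive_tool([
  {"x": 1,"y": 1.3,"z": 15,"yaw": -0.2,"claw": -1},
  {"x": 0,"y": 0,"z": 25,"yaw": 0,"claw": -1},
  {"x": 0,"y": 0,"z": 30,"yaw": 0,"claw": -1},
  {"x": 0,"y": 0,"z": 25,"yaw": 0,"claw": -1},
  {"x": 0,"y": 0,"z": 18,"yaw": 0,"claw": -1},
  {"x": 0,"y": 0,"z": 12,"yaw": 0,"claw": -1},
  {"x": 0,"y": 0,"z": 8,"yaw": 0,"claw": -1},
  {"x": 0,"y": 0,"z": 4,"yaw": 0,"claw": -1},
])

```text
time_s: 19.05
tool_pos: [0.5331, -0.4313, 0.0716]
tool_rot: [[-0.721, 0.693, -0.001], [0.693, 0.721, 0.0], [0.001, -0.0, -1.0]]
ft_force: [0.6, 0.4, -3.4]
finger_gap: 0.0477
```

drive_tool([
  {"x": 0,"y": 0,"z": 2,"yaw": 0,"claw": -1},
  {"x": 0,"y": 0,"z": 0,"yaw": 0,"claw": -1},
  {"x": 0,"y": 0,"z": 0,"yaw": 0,"claw": -1},
  {"x": 0,"y": 0,"z": 0,"yaw": 0,"claw": -1},
])

```text
time_s: 19.38
tool_pos: [0.5334, -0.4324, 0.0714]
tool_rot: [[-0.72, 0.694, 0.001], [0.694, 0.72, -0.001], [-0.002, 0.0, -1.0]]
ft_force: [-0.5, -0.5, -3.0]
finger_gap: 0.0481
```

drive_tool([
  {"x": 0,"y": 0,"z": 2,"yaw": 0,"claw": -1},
  {"x": 0,"y": 0,"z": 2,"yaw": 0,"claw": -1},
  {"x": 0,"y": 0,"z": 1.5,"yaw": 0,"claw": -1},
  {"x": 0,"y": 0,"z": 1,"yaw": 0,"claw": -1},
  {"x": 0,"y": 0,"z": 1,"yaw": 0,"claw": -1},
  {"x": 0,"y": 0,"z": 0.5,"yaw": 0,"claw": -1},
  {"x": 0,"y": 0,"z": 0,"yaw": 0,"claw": -1},
  {"x": 0,"y": 0,"z": 0,"yaw": 0,"claw": -1},
])

```text
time_s: 20.05
tool_pos: [0.533, -0.432, 0.0623]
tool_rot: [[-0.72, 0.694, -0.0], [0.694, 0.72, 0.0], [0.0, -0.0, -1.0]]
ft_force: [-0.2, -0.4, -4.1]
finger_gap: 0.048
```

drive_tool([
  {"x": 0,"y": 0,"z": 0.5,"yaw": 0,"claw": -1},
  {"x": 0,"y": 0,"z": 0.5,"yaw": 0,"claw": -1},
  {"x": 0,"y": 0,"z": 0,"yaw": 0,"claw": -1},
  {"x": 0,"y": 0,"z": 0,"yaw": 0,"claw": -1},
])

```text
time_s: 20.38
tool_pos: [0.533, -0.432, 0.0613]
tool_rot: [[-0.72, 0.694, 0.0], [0.694, 0.72, 0.0], [0.0, 0.0, -1.0]]
ft_force: [0.0, -0.4, -3.6]
finger_gap: 0.048
```

drive_tool([
  {"x": 0,"y": 0,"z": 0.5,"yaw": 0,"claw": -1},
  {"x": 0,"y": 0,"z": 0,"yaw": 0,"claw": -1},
  {"x": 0,"y": 0,"z": 0,"yaw": 0,"claw": -1},
])

```text
time_s: 20.63
tool_pos: [0.5331, -0.432, 0.0611]
tool_rot: [[-0.72, 0.694, 0.0], [0.694, 0.72, -0.0], [-0.0, 0.0, -1.0]]
ft_force: [-0.8, 1.8, -0.5]
finger_gap: 0.0482
```

drive_tool([
  {"x": 0,"y": 0,"z": 0.5,"yaw": 0,"claw": -1},
  {"x": 0,"y": 0,"z": 0,"yaw": 0,"claw": -1},
  {"x": 0,"y": 0,"z": 0,"yaw": 0,"claw": -1},
])

```text
time_s: 20.88
tool_pos: [0.5332, -0.4319, 0.061]
tool_rot: [[-0.72, 0.694, 0.001], [0.694, 0.72, -0.0], [-0.001, 0.0, -1.0]]
ft_force: [-0.3, 4.3, 5.6]
finger_gap: 0.0479
```

Contact felt (weight transferred, about 6 N net). Easing off half a millimetre and releasing gently.

drive_tool([
  {"x": 0,"y": 0,"z": -0.5,"yaw": 0,"claw": -1},
  {"x": 0,"y": 0,"z": 0,"yaw": 0,"claw": 0.2},
  {"x": 0,"y": 0,"z": 0,"yaw": 0,"claw": 0.4},
  {"x": 0,"y": 0,"z": 0,"yaw": 0,"claw": 0.7},
  {"x": 0,"y": 0,"z": 0,"yaw": 0,"claw": 1},
  {"x": 0,"y": 0,"z": 0,"yaw": 0,"claw": 1},
  {"x": 0,"y": 0,"z": 0,"yaw": 0,"claw": 1},
  {"x": 0,"y": 0,"z": 0,"yaw": 0,"claw": 1},
])

```text
time_s: 21.55
tool_pos: [0.533, -0.4321, 0.0607]
tool_rot: [[-0.72, 0.694, -0.0], [0.694, 0.72, -0.0], [0.0, -0.0, -1.0]]
ft_force: [-0.7, 0.5, -0.0]
finger_gap: 0.0853
```

drive_tool([
  {"x": 0,"y": 0,"z": -5,"yaw": 0,"claw": 1},
  {"x": 0,"y": 0,"z": -15,"yaw": 0,"claw": 1},
  {"x": 0,"y": 0,"z": -25,"yaw": 0,"claw": 1},
  {"x": 0,"y": 0,"z": -35,"yaw": 0,"claw": 1},
  {"x": 0,"y": 0,"z": -35,"yaw": 0,"claw": 1},
  {"x": 0,"y": 0,"z": -35,"yaw": 0,"claw": 1},
  {"x": 0,"y": 0,"z": -10,"yaw": 0,"claw": 1},
  {"x": 0,"y": 0,"z": 0,"yaw": 0,"claw": 1},
])

```text
time_s: 22.22
tool_pos: [0.5338, -0.4327, 0.2256]
tool_rot: [[-0.72, 0.694, 0.005], [0.694, 0.72, -0.004], [-0.007, 0.001, -1.0]]
ft_force: [-0.5, -0.7, 0.4]
finger_gap: 0.0853
```

```bash
python3 - <<'E'
from h import *
look('w8'); print(ctrl.read_state()['tool_pos'])
t=ctrl.get_image('top'); s=ctrl.get_image('scene'); cv2.imwrite('pics/top3.png',t)
w=cv2.imread('pics/w8.png')
cv2.imwrite('pics/final.png',np.vstack([np.hstack([cv2.resize(w,(400,300)),cv2.resize(s[100:280,290:530],(400,300))]),np.hstack([cv2.resize(t[150:345,170:430],(400,300)),cv2.resize(s[280:430,180:380],(400,300))])]))
E
```

```text
[ 0.5338 -0.4327  0.2256] 136.0778037322114 [ 0.0052 -0.0042 -1.    ] 22.2167 0.08533389734509438 [-0.4809 -0.6564  0.3876]
[ 0.5335 -0.4325  0.2228]
```

View pics/final.png

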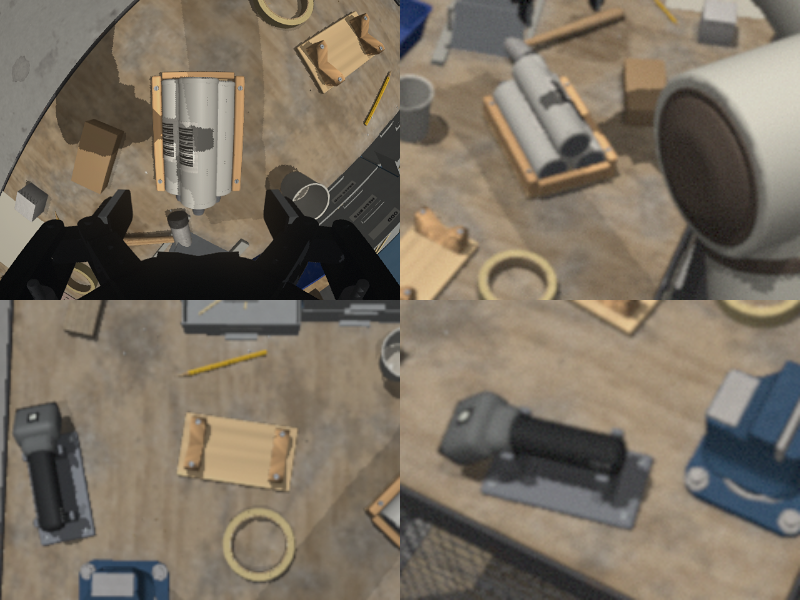

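The final composite shows the cartridge lying in the groove between the two stock cartridges, parallel to them and nozzle the same way, with ends about flush. The reader is in its yokes, bystanders are unmoved, and the gripper is well clear. Handing in.

```bash
python3 -c "
from h import *
print(ctrl.close_job(), ctrl.read_state()['time_s'])"
```

```text
the job is handed in; nothing more can be done
the job is handed in; nothing more can be done
```

The job is done and handed in at about 22 s of the 64 s allowed; the system gave no verdict.

- **Reading the label:** I held the reader still for about 2.2 s, by my estimate 100 mm from the label and within 1 mm of the line of sight. Nothing was touched.
- **Reader back in its stand:** The handle sat within about 1 mm across of the stand's centre line. It was released with the head pointing the right way.
- **Cartridge in the rack:** I lowered it until I felt light contact (about 6 N net on the wrist), eased off and let go. The last pictures show it in the groove, in line with the other two, nozzle their way and ends about flush.
- **Other things on the bench:** The tape, pencil and cup look unmoved in the last pictures, and the gripper ended clear of everything.

**Checks that disagreed:**
- My first top-camera position for the cartridge was about 5 mm off from where the fingers closed on it.
- For the rack I therefore used its wooden rails, where the top and wrist cameras agreed to within 1 mm across; along the rack they differed by about 2 mm.
- I did not measure the final resting pose in numbers; I only checked it in the pictures.

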